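# Make up two microwave test kits from the bench stock

### The arm

A 6-joint arm with a two-finger parallel gripper is mounted at the origin on the work surface. World frame = base frame: x ahead of the robot, y to its left, z up, the work surface at z = 0. Lengths are in mm, angles in rad, forces in N, time in s.
With the tool pointing down it reaches from about 275 to 1000 mm from the base axis. Payload 8.4 kg.
Tool frame: the origin (TCP) lies on the centre line of the jaws, within the pads' length; the fingertips stand 25 mm ahead of it and the grasp point (between the pads) lies 6 mm ahead of it; z points along the fingers, x is the direction in which the jaws open and shut, and the axes are right-handed (so a half turn about z gives the same grasp; the last joint's range is limited). The gripper opens to 85 mm and grips with 20 to 120 N. Pads are 22 mm wide; open, the fingers measure 114 mm over their backs; the gripper's body (76 mm by 85 mm) begins 54 mm behind the grasp point. The pads swing forward as they close: fully open they stand 13 mm farther back than shut.
Start: joints at [-1.308, 0.353, 1.633, -0, 1.155, -0.002], TCP at [163.571, -603.219, 256.281] pointing down, gripper open.
Joint ranges: [-2.63, 2.63], [-0.92, 2.1], [0.06, 2.66], [-1.3, 4.44], [0, 2.69], [-3.02, 3.02]. Speed limits (rad/s): [2.22, 2.22, 2.79, 3.14, 3.14, 3.14].

### API

Orientations are given as [roll, pitch, yaw] about the fixed x, y, z axes, in that order (R = Rz(yaw) Ry(pitch) Rx(roll)).
In Python, from rig import r gives the robot as it stands. The module is installed in compiled form; this text tells all that it offers.
- The arm moves only by the tool jog_arm, never from a script. Its argument "deltas" is a list of rows, each an object with "gripper": the gripper command: -1 is fully open, 1 is shut, values between are in proportion; "translation": the shift along the world's x, y, z in units of 10 cm (1.0 is 10 cm), a list of three; "dr": the turn, a rotation vector about the world's x, y, z in units of pi/2 rad (1.0 is pi/2 rad), a list of three. In form: [{"gripper": gripper, "translation": [x, y, z], "dr": [wx, wy, wz]}, ...]. A call has 1 to 12 rows; each row shifts and turns the commanded pose from where the row before left it; what a row does not reach is not made up. A row lasts 1/12 s, in which the tool goes at most 41.7 mm and 7.16 degrees, less where a joint would pass 70% of its speed; a pose out of reach is approached as far as the arm can. A call with a number of a shift or a turn outside -1 to 1 is refused whole. A call with a gripper value outside its range is refused whole. The fingers move at their own pace and stop on an object; "squeeze" is the grip in N (left out, the last holds). Time passes only in rows, so rows that do not move let the fingers close. It gives the time, the measured TCP pose, the force and the opening at its end, in the units of the state.
- r.sense(): the state, without advancing time (a new reading comes with each control period).
- r.grab_frame(name): name is "side" or "top" or "wrist"; returns the picture (384x512x3 uint8, blue, green, red); there is no depth.
- r.calibration(name): a dict with "mtx" (3x3 intrinsics, pixels), "world_from_camera" (4x4, takes a point from camera to world coordinates). Camera axes: x right, y down, z forward; pixel columns grow to the right and rows downward; lengths in mm; the calibration is good to about 2 mm. A picture is of the moment at which its call begins: read the wrist's pose just before it. calibration takes no time and is no camera call; for the wrist camera it gives the pose at the moment of the call.
- r.sign_off(): hands the job in, once; it reports no verdict.
The state is a dict: "clock": time; "qpos": joint angles; "qvel": joint speeds; "joint_efforts": joint torques, N m; "eef_pos": TCP position; "tcp_rot": TCP orientation; "contact_force": force on the tool from outside, world axes, zero at the start; "wrist_torque": the same for the moment, N m; "opening": opening from 0.0 (shut) to 1.0 (fully open).
Only numpy, scipy, OpenCV 4.12 (cv2) and the standard library are available. Lean on these libraries where they do the work, as an engineer would, in place of code of your own. Each camera call takes 0.05 s, during which the arm holds its last target. There are 200 camera calls.

### The job

Make up the two test kits from the loose parts on the bench. Green tray: lay the brass spacer flat in the middle of the dark pocket and stand the grey waveguide section squarely on top of it with their slots running the same way, and stand the red-capped load in the middle of the white pocket. Yellow tray: stand the copper adapter on its flange in the middle of the dark pocket and the black finned attenuator upright in the middle of the white pocket; leave the white-capped spare load standing where it is.

Things in the scene. Friction and masses are not known exactly. Their poses are not given: they have to be found in the camera images.
- green_tray: Green kit tray, fixed to the bench, 80 x 156 mm outside, two square pockets side by side along its y axis, each 72 x 72 mm inside; floor 4 mm thick, rim and dividing rib 4 mm thick and 10 mm high above the bench (6 mm above the pocket floor). Origin at the centre of the underside, z up; the dark-floored pocket is centred at y = -38 mm, the white-floored pocket at y = +38 mm (tray axes).
- yellow_tray: Yellow kit tray, fixed to the bench, 80 x 156 mm outside, two square pockets side by side along its y axis, each 72 x 72 mm inside; floor 4 mm thick, rim and dividing rib 4 mm thick and 10 mm high above the bench (6 mm above the pocket floor). Origin at the centre of the underside, z up; the dark-floored pocket is centred at y = -38 mm, the white-floored pocket at y = +38 mm (tray axes).
- spacer: brass waveguide spacer, a square plate 42 x 42 mm and 15 mm thick lying flat, with a black rectangular slot 23 x 10 mm marked on its top, long side along its x axis; origin at the centre of the underside, z up.
- section: grey straight waveguide section standing upright, 40 mm high: square 42 x 42 mm flanges 8 mm thick at top and bottom, narrower 26 x 14 mm guide between them; black rectangular slot 23 x 10 mm on the top, long side along its x axis; origin at the centre of the underside, z up.
- adapter: copper waveguide-to-coax adapter standing on a square 42 x 42 x 6 mm flange; above it a block 34 mm (x) by 24 mm (y) up to 42 mm height, with a small brass and steel connector sticking out of its +x side, 28 mm up, to x = 34 mm; origin at the centre of the underside, z up.
- red_load: red-capped load (coaxial termination): upright cylinder 26 mm in diameter and 38 mm high, brass below, the top 10 mm a red cap; origin at the centre of its underside, z up.
- spare_load: white-capped spare load (coaxial termination): upright cylinder 26 mm in diameter and 38 mm high, brass below, the top 10 mm a white cap; origin at the centre of its underside, z up. It is not part of either kit and stays where it is.
- attenuator: black finned attenuator: upright cylinder 32 mm in diameter and 44 mm high with a steel dot on top; origin at the centre of its underside, z up.
Things that resemble listed ones, but are neither listed nor needed, are in the scene too. Leave any blue, purple or turquoise look-alike of the attenuator alone.

How it is judged:
By the outcome, as a careful person would: the job done as asked, in the order asked, and still so for the second after the job is handed in, with the robot touching nothing.
It also fails if it takes over 141 s, if anything falls off the work surface, if the arm or the gripper's body presses on something with over 40 N, if the wrist force passes 120 N, or if a joint passes its speed limit or range.

## Working session

There is one attempt and no reset: what is moved stays moved. The work goes in short steps, Python scripts to look and compute and a tool call to move; the robot and the scene stay as the last step left them, time stands still between calls to the robot, and variables do not carry over. Pictures are saved under pics/ and viewed, about 12 in all and at most 16, crops included, and the job is handed in when it is done.

Besides the shell and the picture viewer there is one more tool, called after "Request:" in YAML: its name, and indented under it one key for each argument. jog_arm: Moves the arm, as the interface text tells. Shifts and turns lie within -1 to 1; 1 stands for 10 cm of shift or pi/2 rad of turn. Its arguments: {"type":"object","properties":{"deltas":{"type":"array"},"squeeze":{"type":"number"}},"required":["deltas"]}

```bash
mkdir -p pics; cat > h.py <<'E'
import numpy as np, cv2
from rig import r
def ray(name,uv,z,cal=None):
    c=cal or r.calibration(name); K=np.array(c["mtx"]);T=np.array(c["world_from_camera"])
    d=T[:3,:3]@np.linalg.solve(K,[uv[0],uv[1],1.]); o=T[:3,3]
    return (o+d*(z-o[2])/d[2])
def proj(name,P,cal=None):
    c=cal or r.calibration(name); K=np.array(c["mtx"]);T=np.array(c["world_from_camera"])
    p=K@(T[:3,:3].T@(np.array(P,float)-T[:3,3])); return p[:2]/p[2]
E
python3 - <<'E'
from h import *
for n in("top","side"):
    im=r.grab_frame(n); cv2.imwrite(f"pics/{n}0.png",im); cv2.imwrite(f"pics/{n}0b.png",cv2.resize(im,(800,600),interpolation=cv2.INTER_CUBIC))
    c=r.calibration(n); print(n,np.round(c["mtx"],1).tolist(),np.round(c["world_from_camera"],2).tolist())
print(r.sense())
E
```

```text
top [[449.7, 0.0, 255.5], [0.0, 449.7, 190.1], [0.0, 0.0, 1.0]] [[0.02, -0.99, 0.16, 434.91], [-1.0, -0.02, -0.01, -9.3], [0.01, -0.16, -0.99, 1088.86], [0.0, 0.0, 0.0, 1.0]]
side [[393.0, 0.0, 252.4], [0.0, 393.0, 187.3], [0.0, 0.0, 1.0]] [[0.99, -0.07, 0.09, 515.05], [-0.11, -0.53, 0.84, -706.19], [-0.01, -0.84, -0.54, 483.94], [0.0, 0.0, 0.0, 1.0]]
{'clock': 0.1, 'qpos': array([-1.30838012e+00,  3.53560077e-01,  1.63405837e+00, -3.94474403e-06,
        1.15519672e+00, -2.40789662e-03]), 'qvel': array([ 2.63659903e-04, -2.18471618e-03, -3.03266580e-03, -1.85238759e-03,
        1.41886228e-05, -6.47097210e-04]), 'joint_efforts': array([ 1.37327595e-03, -6.06355476e+01, -3.42817640e+01,  1.41393512e-04,
        3.92085043e-03, -5.36505786e-05]), 'eef_pos': array([ 163.47918119, -602.8329254 ,  255.649079  ]), 'tcp_rot': array([ 3.14159199e+00,  1.22252027e-03, -1.30597063e+00]), 'contact_force': array([0.74581017, 0.70512124, 0.52787715]), 'wrist_torque': array([-0.0148671 , -0.00300142,  0.01934878]), 'opening': 1.0041404597143935}
```

View pics/top0b.png

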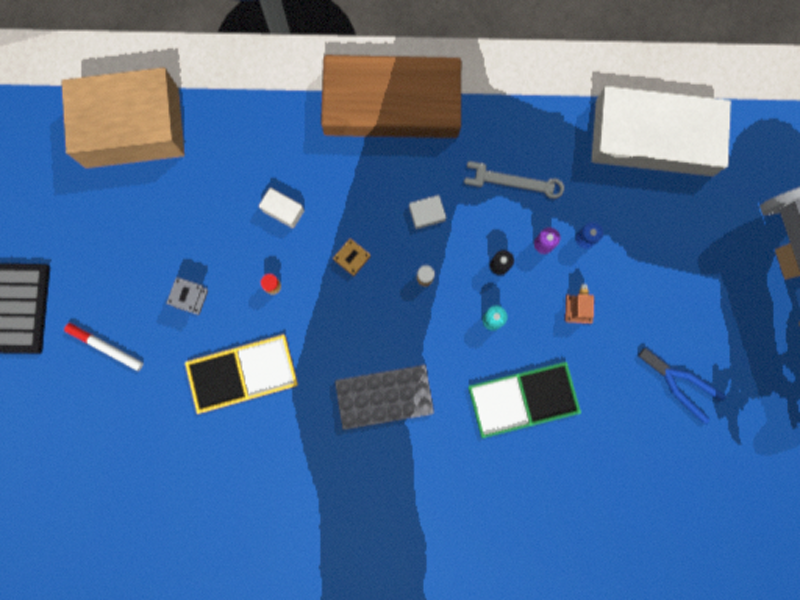

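View pics/side0b.png

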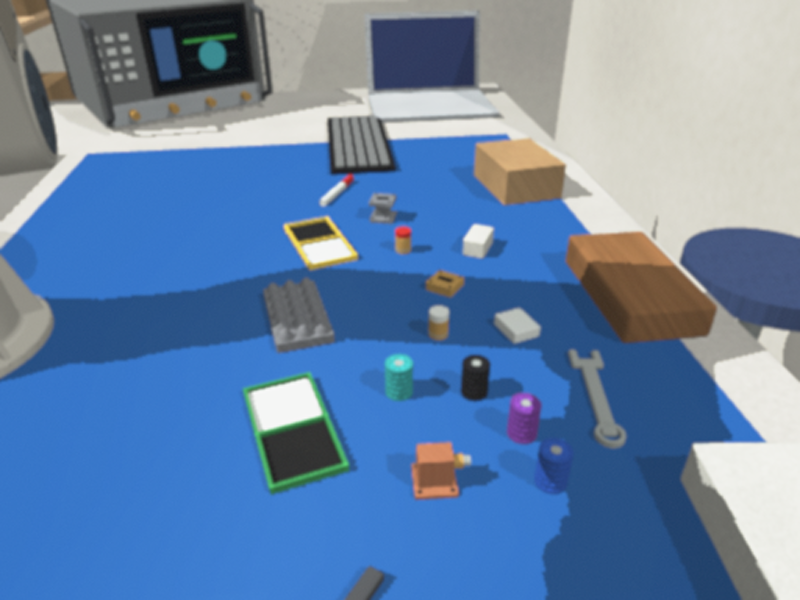

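The top view shows these parts, in 800x600 pixels:
- Section: grey, with slot and flange, (187,295). Grey and white plain blocks at (427,212) and (281,207) are look-alikes.
- Spacer: brass, (351,257).
- Red load: (270,283), as against the white-capped spare at (426,274).
- Attenuator: black, (502,262), as against purple (546,238), blue (590,234) and turquoise (495,316).
- Adapter: copper, (580,306), connector pointing up in the picture (+x).
- Trays: green (525,399) with the dark pocket on the right, yellow (242,373) with the dark pocket on the left.

```bash
cat > m.py <<'E'
from h import *
im=cv2.imread("pics/top0.png"); hsv=cv2.cvtColor(im,cv2.COLOR_BGR2HSV)
S=.64
def comp(mask,c,rad):
    m=np.zeros(mask.shape,np.uint8); cv2.circle(m,(int(c[0]*S),int(c[1]*S)),int(rad*S),255,-1)
    m=cv2.bitwise_and(m,mask.astype(np.uint8)*255)
    n,l,st,ce=cv2.connectedComponentsWithStats(m); k=1+np.argmax(st[1:,4]); return (l==k).astype(np.uint8),st[k],ce[k]
H,Sa,V=[hsv[...,i].astype(int) for i in range(3)]
def quad(m,z,name):
    cs,_=cv2.findContours(m,cv2.RETR_EXTERNAL,cv2.CHAIN_APPROX_NONE); c=max(cs,key=cv2.contourArea)[:,0]
    P=np.array([ray("top",p,z)[:2] for p in c],np.float32); rc=cv2.minAreaRect(P); print(name,"rect",np.round(rc[0],1),np.round(rc[1],1),round(rc[2],1)); return rc
notblue=~((H>100)&(H<125)&(Sa>120))
quad(comp((H>45)&(H<80)&(Sa>100),(525,399),90)[0],10,"green")
quad(comp((H>20)&(H<35)&(Sa>100),(242,373),90)[0],10,"yellow")
for n,c in (("gdark",(549,392)),("ydark",(216,379))): 
    m,s,ce=comp(V<70,c,28); print(n,ray("top",ce,4))
for n,c in (("gwhite",(500,404)),("ywhite",(267,365))): 
    m,s,ce=comp((V>150)&(Sa<80),c,32); print(n,ray("top",ce,4))
m,s,ce=comp((H>8)&(H<30)&(Sa>70)|(V<45),(351,257),28); quad(m,15,"spacer"); print(ray("top",ce,15))
m,s,ce=comp((V<60),(351,257),12); quad(m,15,"spslot"); print(s,ray("top",ce,15))
m,s,ce=comp((Sa<90)&(V>70)|(V<60),(187,295),26); quad(m,40,"section"); print(s)
m,s,ce=comp((V<75),(184,294),10); quad(m,40,"seslot"); print(s,ray("top",ce,40))
m,s,ce=comp(((H<6)|(H>172))&(Sa>150),(270,283),20); print("red",s,ray("top",ce,36))
m,s,ce=comp((V<50),(502,262),16); print("att",s,ray("top",ce,40))
m,s,ce=comp(((H<14)|(H>172))&(Sa>90),(580,308),30); print("adp",s,ray("top",ce,35));quad(m,20,"adp")
m,s,ce=comp((Sa<90)&(V>90),(426,272),16); print("spare",s,ray("top",ce,36))
def crop(x,y,w=60): 
    x,y=int(x*S),int(y*S);return cv2.resize(im[y-w//2:y+w//2,x-w//2:x+w//2],(260,260),interpolation=cv2.INTER_CUBIC)
cv2.imwrite("pics/crops.png",np.vstack([np.hstack([crop(351,257),crop(187,295),crop(270,283)]),np.hstack([crop(502,262),crop(580,306),crop(426,274)])]))
E
python3 m.py
```

```text
green rect [ 461.4 -243.2] [78.4 88.4] 14.4
yellow rect [484.2 221.2] [ 80.8 156.4] 16.7
gdark [ 463.63104676 -249.18185074    4.        ]
ydark [473.96905349 259.64203859   4.        ]
gwhite [ 443.52303915 -174.84535641    4.        ]
ywhite [495.99004627 186.12021527   4.        ]
spacer rect [667.9  57.6] [41.5 41.6] 51.3
[667.84642404  57.56027184  15.        ]
spslot rect [669.   57.6] [ 5.2 17.4] 47.0
[222 161   6   7  20] [668.63006488  58.21456155  15.        ]
section rect [598.4 301.6] [52.5 43.1] 72.7
[107 178  26  23 396]
seslot rect [600.6 307.4] [ 8.9 20.1] 71.9
[115 184   6   9  32] [600.57737848 307.04455879  40.        ]
red [167 176  11  10  85] [621.45579605 180.1457944   36.        ]
att [314 161  14  14 120] [ 657.41156917 -171.56828027   40.        ]
adp [362 188  18  19 288] [ 590.50915753 -292.3310469    35.        ]
adp rect [ 594.  -295.9] [41.1 43.4] 86.6
spare [267 170  11  12 109] [638.29247236 -57.09574366  36.        ]
```

View pics/crops.png

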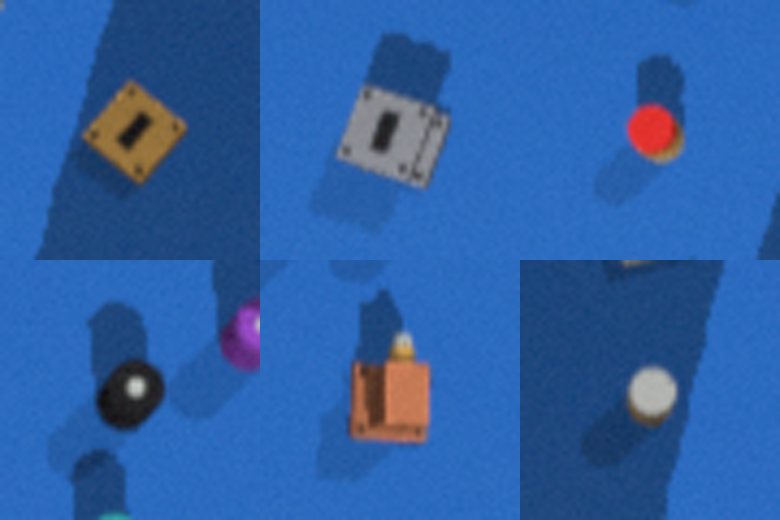

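The crops confirm the choices. They show brass plate with slot, grey flanged section with slot, red-capped load, black cylinder with steel dot, copper adapter with connector towards +x, and the white-capped spare to leave. Now over the green tray for a wrist look.

Request:
jog_arm:
  deltas:
    - {"gripper":-1,"translation":[0.15,0.2,0.05],"dr":[0,0,0]}
    - {"gripper":-1,"translation":[0.25,0.33,0.05],"dr":[0,0,0]}
    - {"gripper":-1,"translation":[0.25,0.33,0.05],"dr":[0,0,0]}
    - {"gripper":-1,"translation":[0.25,0.33,0.05],"dr":[0,0,0]}
    - {"gripper":-1,"translation":[0.25,0.33,0.05],"dr":[0,0,0]}
    - {"gripper":-1,"translation":[0.25,0.33,0.05],"dr":[0,0,0]}
    - {"gripper":-1,"translation":[0.25,0.33,0.05],"dr":[0,0,0]}
    - {"gripper":-1,"translation":[0.25,0.33,0.05],"dr":[0,0,0]}
    - {"gripper":-1,"translation":[0.25,0.33,0.05],"dr":[0,0,0]}
    - {"gripper":-1,"translation":[0.25,0.33,0.05],"dr":[0,0,0]}
    - {"gripper":-1,"translation":[0.25,0.33,0],"dr":[0,0,0]}
    - {"gripper":-1,"translation":[0.2,0.3,0],"dr":[0,0,0]}

```text
clock: 1.1
eef_pos: [449.7, -221.4, 306.6]
tcp_rot: [-3.141, -0.0, -1.306]
contact_force: [-0.1, 0.6, 0.4]
opening: 1.001
```

Request:
jog_arm:
  deltas:
    - {"gripper":-1,"translation":[0,0.2,0],"dr":[0,0,0]}
    - {"gripper":-1,"translation":[0,0,0],"dr":[0,0,0]}
    - {"gripper":-1,"translation":[0,0,0],"dr":[0,0,0]}

```text
clock: 1.35
eef_pos: [448.4, -202.6, 306.0]
tcp_rot: [3.141, 0.0, -1.303]
contact_force: [-0.4, 0.5, -0.7]
opening: 0.999
```

```bash
python3 - <<'E'
from h import *
s=r.sense(); print(s["eef_pos"],s["tcp_rot"],s["qpos"],s["clock"])
c=r.calibration("wrist"); im=r.grab_frame("wrist"); cv2.imwrite("pics/w1.png",im)
print(np.round(c["mtx"],1).tolist(),np.round(c["world_from_camera"],3).tolist())
for p in((0,0),(511,0),(511,383),(0,383),(255,191)): print(p,ray("wrist",p,0,c).round())
for n,p in(("gd",(463,-249,4)),("gw",(443,-175,4))): print(n,proj("wrist",p,c))
E
```

```text
[ 448.37165014 -202.58546651  306.00425587] [ 3.14097265e+00  1.68974650e-04 -1.30342608e+00] [-4.27246727e-01  9.49583206e-02  1.85164367e+00 -2.87005125e-04
  1.19557519e+00  8.76284563e-01] 1.35
[[286.5, 0.0, 256.5], [0.0, 286.5, 188.7], [0.0, 0.0, 1.0]] [[0.265, -0.917, -0.3, 525.096], [-0.964, -0.251, -0.082, -181.689], [0.0, 0.311, -0.95, 424.741], [0.0, 0.0, 0.0, 1.0]]
(0, 0) [550. 166.   0.]
(511, 0) [ 723. -466.    0.]
(511, 383) [ 131. -819.   -0.]
(0, 383) [-140.  169.    0.]
(255, 191) [ 387. -217.    0.]
gd [289.17007555 150.19468476]
gw [237.37165281 149.99625319]
```

View pics/w1.png

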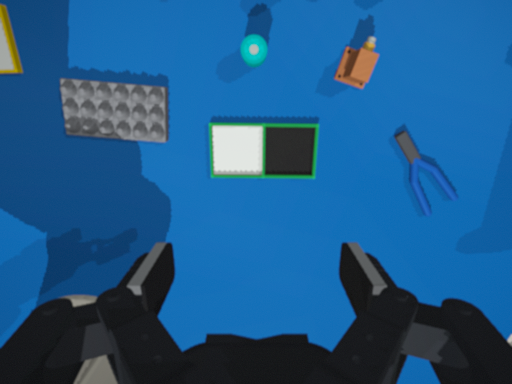

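The wrist view shows the green tray squarely: dark pocket (291,151), white pocket (237,150), turquoise decoy (254,49), adapter (358,66). This matches the top view.

```bash
cat >> h.py <<'E'
def blob(im,mask,c,rad):
    m=np.zeros(mask.shape,np.uint8); cv2.circle(m,(int(c[0]),int(c[1])),int(rad),255,-1)
    m=cv2.bitwise_and(m,mask.astype(np.uint8)*255)
    n,l,st,ce=cv2.connectedComponentsWithStats(m); k=1+np.argmax(st[1:,4]); return (l==k).astype(np.uint8),st[k],ce[k]
def rect(m,z,cal):
    cs,_=cv2.findContours(m,cv2.RETR_EXTERNAL,cv2.CHAIN_APPROX_NONE); c=max(cs,key=cv2.contourArea)[:,0]
    P=np.array([ray("",p,z,cal)[:2] for p in c],np.float32); rc=cv2.minAreaRect(P); return np.round(rc[0],1),np.round(rc[1],1),round(rc[2],1)
def hsv(im):
    return [cv2.cvtColor(im,cv2.COLOR_BGR2HSV)[...,i].astype(int) for i in range(3)]
def shot(f):
    c=r.calibration("wrist"); im=r.grab_frame("wrist"); cv2.imwrite(f"pics/{f}.png",im); return im,c
E
python3 - <<'E'
from h import *
c=r.calibration("wrist"); im=cv2.imread("pics/w1.png"); H,S,V=hsv(im)
print("rim",rect(blob(im,(H>45)&(H<80)&(S>100),(264,150),75)[0],10,c))
m,s,ce=blob(im,V<60,(291,150),26); print("dark",ray("",ce,4,c),rect(m,4,c))
m,s,ce=blob(im,(V>140)&(S<80),(237,150),28); print("white",ray("",ce,4,c),rect(m,4,c))
ct=r.calibration("top"); it=cv2.imread("pics/top0.png"); H,S,V=hsv(it)
print("rimtop",rect(cv2.morphologyEx(((H>40)&(H<85)&(S>80)).astype(np.uint8),cv2.MORPH_CLOSE,np.ones((3,3))),10,ct))
E
```

```text
rim (array([ 452.8, -212.3]), array([ 79.5, 154.6]), 14.8)
dark [ 463.12631588 -251.08026174    4.        ] (array([ 461.6, -250.4]), array([67.2, 68.9]), 15.3)
white [ 443.05336501 -175.55482937    4.        ] (array([ 442.6, -175.6]), array([73. , 74.1]), 15.3)
rimtop (array([ 452.5, -210.7]), array([ 79.5, 156. ]), 14.9)
```

Request:
jog_arm:
  deltas:
    - {"gripper":-1,"translation":[0.1,0.12,0],"dr":[0,0,0.033]}
    - {"gripper":-1,"translation":[0.2,0.24,-0.1],"dr":[0,0,0.033]}
    - {"gripper":-1,"translation":[0.2,0.24,-0.14],"dr":[0,0,0.033]}
    - {"gripper":-1,"translation":[0.2,0.24,-0.14],"dr":[0,0,0.033]}
    - {"gripper":-1,"translation":[0.2,0.24,-0.14],"dr":[0,0,0.034]}
    - {"gripper":-1,"translation":[0.2,0.24,-0.14],"dr":[0,0,0.033]}
    - {"gripper":-1,"translation":[0.2,0.24,-0.14],"dr":[0,0,0.034]}
    - {"gripper":-1,"translation":[0.2,0.24,-0.14],"dr":[0,0,0.033]}
    - {"gripper":-1,"translation":[0.2,0.24,-0.14],"dr":[0,0,0.034]}
    - {"gripper":-1,"translation":[0.2,0.24,-0.14],"dr":[0,0,0.033]}
    - {"gripper":-1,"translation":[0.2,0.24,-0.14],"dr":[0,0,0.034]}
    - {"gripper":-1,"translation":[0.1,0.08,-0.14],"dr":[0,0,0.033]}

```text
clock: 2.4
eef_pos: [670.8, 57.7, 155.3]
tcp_rot: [-3.14, -0.001, -0.675]
contact_force: [-0.5, -0.1, -0.4]
opening: 1.003
```

Request:
jog_arm:
  deltas:
    - {"gripper":-1,"translation":[0,0,0],"dr":[0,0,0]}
    - {"gripper":-1,"translation":[0,0,0],"dr":[0,0,0]}
    - {"gripper":-1,"translation":[0,0,0],"dr":[0,0,0]}

```text
clock: 2.65
eef_pos: [668.1, 54.8, 156.4]
tcp_rot: [3.141, 0.0, -0.68]
contact_force: [0.1, -0.6, 0.2]
opening: 1.001
```

```bash
python3 - <<'E'
from h import *
s=r.sense(); print(s["eef_pos"],np.degrees(s["tcp_rot"]),s["opening"])
im,c=shot("w2"); H,S,V=hsv(im); p=proj("",(668,57.6,15),c); print(p)
m,st,ce=blob(im,(H>8)&(H<30)&(S>70)|(V<35),p,60); print(st,rect(m,15,c))
m,st,ce=blob(im,(V<45),p,25); print(st,ray("",ce,15,c),rect(m,15,c))
E
```

```text
[668.08448383  54.83656746 156.41070261] [ 1.79961645e+02  1.14081917e-02 -3.89819386e+01] 1.0006227249693362
[254.49079729 180.89201167]
[ 234  156   45   45 1800] (array([670.5,  58.6]), array([43.2, 41.7]), 51.0)
[246 178  21   6 126] [669.35477293  57.00238508  15.        ] (array([669.3,  57. ]), array([ 4.9, 19. ]), 51.0)
```

View pics/w2.png

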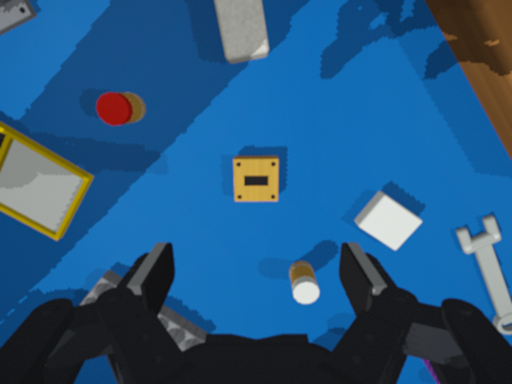

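The spacer is centred at (256,180) in the wrist view, with the slot along the jaw axis; both views agree within 2 mm. I'll centre it by gripping across both axes in turn.

Request:
jog_arm:
  deltas:
    - {"gripper":-1,"translation":[0.014,0.028,-0.2],"dr":[0,0,0]}
    - {"gripper":-1,"translation":[0,0,-0.35],"dr":[0,0,0]}
    - {"gripper":-1,"translation":[0,0,-0.35],"dr":[0,0,0]}
    - {"gripper":-1,"translation":[0,0,-0.25],"dr":[0,0,0]}
    - {"gripper":-1,"translation":[0,0,-0.14],"dr":[0,0,0]}
    - {"gripper":0,"translation":[0,0,0],"dr":[0,0,0]}
    - {"gripper":0.3,"translation":[0,0,0],"dr":[0,0,0]}
    - {"gripper":0.3,"translation":[0,0,0],"dr":[0,0,0]}
    - {"gripper":0.3,"translation":[0,0,0],"dr":[0,0,0]}
    - {"gripper":0.3,"translation":[0,0,0],"dr":[0,0,0]}
    - {"gripper":0.3,"translation":[0,0,0],"dr":[0,0,0]}
    - {"gripper":0.3,"translation":[0,0,0],"dr":[0,0,0]}
  squeeze: 25

```text
clock: 3.7
eef_pos: [671.4, 59.3, 29.7]
tcp_rot: [-3.139, -0.003, -0.678]
contact_force: [-0.7, -1.6, 8.0]
opening: 0.482
```

```bash
python3 - <<'E'
from h import *
s=r.sense(); print(s["eef_pos"],np.degrees(s["tcp_rot"]),s["opening"],s["contact_force"])
im,c=shot("w3"); cv2.imwrite("pics/w3b.png",im)
E
```

```text
[671.38021965  59.26851093  29.70417372] [-1.79865733e+02 -1.61888071e-01 -3.88274832e+01] 0.4815038966503961 [-0.71193263 -1.60299978  7.96068598]
```

View pics/w3.png

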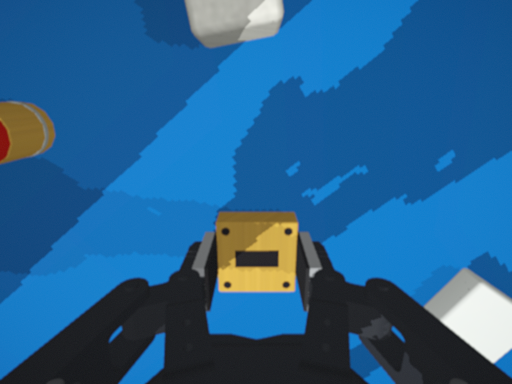

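The spacer is in the jaws at (257,259). But the +8 N upward force with the TCP at 29.7 says the fingertips reach about 30 mm ahead at this opening and touch the bench, so I'll grip higher. I'll reopen, lift, turn 90° and regrip.

Request:
jog_arm:
  deltas:
    - {"gripper":-1,"translation":[0,0,0.06],"dr":[0,0,0]}
    - {"gripper":-1,"translation":[0,0,0.04],"dr":[0,0,0]}
    - {"gripper":-1,"translation":[0,0,0.0],"dr":[0,0,0]}
    - {"gripper":-1,"translation":[0,0,0.1],"dr":[0,0,0]}
    - {"gripper":-1,"translation":[0,0,0.1],"dr":[0,0,0.07]}
    - {"gripper":-1,"translation":[0,0,0],"dr":[0,0,0.077]}
    - {"gripper":-1,"translation":[0,0,0],"dr":[0,0,0.077]}
    - {"gripper":-1,"translation":[0,0,0],"dr":[0,0,0.077]}
    - {"gripper":-1,"translation":[0,0,0],"dr":[0,0,0.077]}
    - {"gripper":-1,"translation":[0,0,0],"dr":[0,0,0.077]}
    - {"gripper":-1,"translation":[0,0,0],"dr":[0,0,0.077]}
    - {"gripper":-1,"translation":[0,0,0],"dr":[0,0,0.077]}

```text
clock: 4.75
eef_pos: [669.8, 59.4, 57.9]
tcp_rot: [3.142, -0.0, 0.285]
contact_force: [0.1, -0.6, 1.1]
opening: 1.003
```

Request:
jog_arm:
  deltas:
    - {"gripper":-1,"translation":[0,0,0],"dr":[0,0,0.077]}
    - {"gripper":-1,"translation":[0,0,0],"dr":[0,0,0.077]}
    - {"gripper":-1,"translation":[0,0,0],"dr":[0,0,0.077]}
    - {"gripper":-1,"translation":[0,0,0],"dr":[0,0,0.077]}
    - {"gripper":-1,"translation":[0,0,0],"dr":[0,0,0.077]}
    - {"gripper":-1,"translation":[0,0,0],"dr":[0,0,0.077]}
    - {"gripper":-1,"translation":[0,0,0],"dr":[0,0,0]}
    - {"gripper":-1,"translation":[0,0,0],"dr":[0,0,0]}
    - {"gripper":-1,"translation":[0,0,0],"dr":[0,0,0]}

```text
clock: 5.5
eef_pos: [669.8, 59.4, 57.6]
tcp_rot: [3.142, -0.0, 1.001]
contact_force: [-0.6, 0.0, 0.1]
opening: 0.997
```

Request:
jog_arm:
  deltas:
    - {"gripper":-1,"translation":[0.01,-0.008,0],"dr":[0,0,-0.035]}
    - {"gripper":-1,"translation":[0,0,-0.1],"dr":[0,0,-0.034]}
    - {"gripper":-1,"translation":[0,0,-0.11],"dr":[0,0,0]}
    - {"gripper":0,"translation":[0,0,0],"dr":[0,0,0]}
    - {"gripper":0.3,"translation":[0,0,0],"dr":[0,0,0]}
    - {"gripper":0.3,"translation":[0,0,0],"dr":[0,0,0]}
    - {"gripper":0.3,"translation":[0,0,0],"dr":[0,0,0]}
    - {"gripper":0.3,"translation":[0,0,0],"dr":[0,0,0]}
    - {"gripper":0.3,"translation":[0,0,0],"dr":[0,0,0]}
    - {"gripper":0.3,"translation":[0,0,0],"dr":[0,0,0]}
  squeeze: 40

```text
clock: 6.33
eef_pos: [671.1, 58.6, 36.9]
tcp_rot: [3.141, -0.0, 0.896]
contact_force: [-1.3, 0.2, 4.2]
opening: 0.464
```

Request:
jog_arm:
  deltas:
    - {"gripper":0.3,"translation":[0,0,0.1],"dr":[0,0,0]}
    - {"gripper":0.3,"translation":[0,0,0.2],"dr":[0,0,0]}
    - {"gripper":0.3,"translation":[0,0,0.2],"dr":[0,0,0]}
    - {"gripper":0.3,"translation":[0,0,0.2],"dr":[0,0,0]}
    - {"gripper":0.3,"translation":[0,0,0.1],"dr":[0,0,0]}
    - {"gripper":0.3,"translation":[0,0,0],"dr":[0,0,0]}
    - {"gripper":0.3,"translation":[0,0,0],"dr":[0,0,0]}

```text
clock: 6.92
eef_pos: [670.9, 58.5, 116.4]
tcp_rot: [3.141, -0.001, 0.896]
contact_force: [0.0, -0.5, -2.6]
opening: 0.46
```

```bash
python3 - <<'E'
from h import *
s=r.sense(); print(s["eef_pos"],np.degrees(s["tcp_rot"]),s["opening"],s["contact_force"])
im,c=shot("w4"); H,S,V=hsv(im)
print("yaw",np.degrees(s["tcp_rot"])[2])
m,st,ce=blob(im,V<45,proj("",s["eef_pos"]-[0,0,21],c),14); print(proj("",s["eef_pos"]-[0,0,21],c),st,ce,ray("",ce,s["eef_pos"][2]-21,c))
E
```

```text
[670.87358201  58.54012025 116.43563547] [ 1.79965478e+02 -3.10160205e-02  5.13543007e+01] 0.4598997532375915 [ 0.04634214 -0.50781345 -2.59554996]
yaw 51.35430066113822
[256.76259825 247.35307275] [250 233  14  24 180] [257.02222222 242.03888889] [668.40295669  60.69385302  95.43563547]
```

View pics/w4.png

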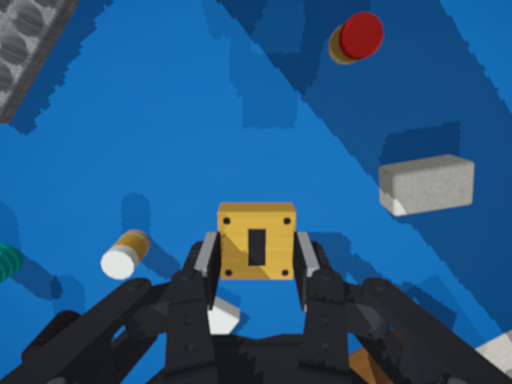

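The spacer is held squarely: slot at (257,242), now across the jaws. Carrying it to the green dark pocket.

Request:
jog_arm:
  deltas:
    - {"gripper":0.3,"translation":[-0.08,-0.12,0],"dr":[0,0,-0.034]}
    - {"gripper":0.3,"translation":[-0.19,-0.28,0],"dr":[0,0,-0.034]}
    - {"gripper":0.3,"translation":[-0.19,-0.28,0],"dr":[0,0,-0.034]}
    - {"gripper":0.3,"translation":[-0.19,-0.28,0],"dr":[0,0,-0.034]}
    - {"gripper":0.3,"translation":[-0.19,-0.28,0],"dr":[0,0,-0.034]}
    - {"gripper":0.3,"translation":[-0.19,-0.28,0],"dr":[0,0,-0.034]}
    - {"gripper":0.3,"translation":[-0.19,-0.28,0],"dr":[0,0,-0.033]}
    - {"gripper":0.3,"translation":[-0.19,-0.28,0],"dr":[0,0,-0.033]}
    - {"gripper":0.3,"translation":[-0.19,-0.28,0],"dr":[0,0,-0.033]}
    - {"gripper":0.3,"translation":[-0.19,-0.28,0],"dr":[0,0,-0.033]}
    - {"gripper":0.3,"translation":[-0.19,-0.28,0],"dr":[0,0,-0.033]}
    - {"gripper":0.3,"translation":[-0.1,-0.15,0],"dr":[0,0,-0.033]}

```text
clock: 7.97
eef_pos: [459.8, -250.2, 114.9]
tcp_rot: [-3.14, 0.003, 0.261]
contact_force: [-0.5, -0.6, -2.6]
opening: 0.464
```

Request:
jog_arm:
  deltas:
    - {"gripper":0.3,"translation":[0,0,0],"dr":[0,0,0]}
    - {"gripper":0.3,"translation":[0,0,0],"dr":[0,0,0]}
    - {"gripper":0.3,"translation":[0,0,0],"dr":[0,0,0]}

```text
clock: 8.22
eef_pos: [462.6, -247.9, 115.5]
tcp_rot: [-3.141, 0.001, 0.265]
contact_force: [-0.4, -0.4, -3.1]
opening: 0.462
```

```bash
python3 - <<'E'
from h import *
s=r.sense(); print(s["eef_pos"],np.degrees(s["tcp_rot"]),s["opening"],s["contact_force"])
E
```

```text
[ 462.64571055 -247.93572619  115.49371392] [-1.79940456e+02  4.16024613e-02  1.52074769e+01] 0.462036227210765 [-0.40861114 -0.41308242 -3.07384855]
```

Request:
jog_arm:
  deltas:
    - {"gripper":0.3,"translation":[0.002,-0.008,-0.2],"dr":[0,0,0]}
    - {"gripper":0.3,"translation":[0,0,-0.25],"dr":[0,0,0]}
    - {"gripper":0.3,"translation":[0,0,-0.15],"dr":[0,0,0]}
    - {"gripper":0.3,"translation":[0,0,-0.08],"dr":[0,0,0]}
    - {"gripper":0.3,"translation":[0,0,-0.04],"dr":[0,0,0]}
    - {"gripper":0.3,"translation":[0,0,-0.025],"dr":[0,0,0]}
    - {"gripper":0.3,"translation":[0,0,0],"dr":[0,0,0]}
    - {"gripper":0.3,"translation":[0,0,0],"dr":[0,0,0]}

```text
clock: 8.88
eef_pos: [463.6, -249.3, 42.4]
tcp_rot: [3.141, -0.001, 0.265]
contact_force: [-0.1, -1.0, -2.0]
opening: 0.463
```

Request:
jog_arm:
  deltas:
    - {"gripper":0.3,"translation":[-0.008,0.006,-0.01],"dr":[0,0,0]}
    - {"gripper":0.3,"translation":[0,0,-0.01],"dr":[0,0,0]}
    - {"gripper":0.3,"translation":[0,0,0],"dr":[0,0,0]}

```text
clock: 9.13
eef_pos: [462.7, -248.9, 40.8]
tcp_rot: [3.141, -0.001, 0.265]
contact_force: [-1.8, 1.9, 6.9]
opening: 0.462
```

Touching the floor. Release by opening gently, then rise and look.

Request:
jog_arm:
  deltas:
    - {"gripper":0.0,"translation":[0,0,0],"dr":[0,0,0]}
    - {"gripper":-0.2,"translation":[0,0,0],"dr":[0,0,0]}
    - {"gripper":-0.3,"translation":[0,0,0],"dr":[0,0,0]}
    - {"gripper":-0.3,"translation":[0,0,0.1],"dr":[0,0,0]}
    - {"gripper":-1,"translation":[0,0,0.2],"dr":[0,0,0]}
    - {"gripper":-1,"translation":[0,0,0.3],"dr":[0,0,0]}
    - {"gripper":-1,"translation":[0,0,0.3],"dr":[0,0,0]}
    - {"gripper":-1,"translation":[0,0,0.2],"dr":[0,0,0]}
    - {"gripper":-1,"translation":[0,0,0],"dr":[0,0,0]}
    - {"gripper":-1,"translation":[0,0,0],"dr":[0,0,0]}

```text
clock: 9.97
eef_pos: [462.9, -249.1, 151.5]
tcp_rot: [3.139, -0.002, 0.265]
contact_force: [0.3, -0.5, 0.4]
opening: 0.997
```

```bash
python3 - <<'E'
from h import *
s=r.sense(); print(s["eef_pos"],np.degrees(s["tcp_rot"]),s["opening"],s["contact_force"])
im,c=shot("w5"); H,S,V=hsv(im); p=proj("",(462.8,-248.7,19),c); print(p)
print("spacer",rect(blob(im,(H>8)&(H<30)&(S>90)&(V>80),p,45)[0],19,c))
m,st,ce=blob(im,V<50,p,14); print("slot",st,ray("",ce,19,c),rect(m,19,c))
g=((H>45)&(H<80)&(S>100)).astype(np.uint8)
print("rim",rect(cv2.morphologyEx(g,cv2.MORPH_CLOSE,np.ones((5,5))),10,c))
E
```

```text
[ 462.93253838 -249.09500358  151.49251357] [ 1.79870330e+02 -1.34557124e-01  1.51679907e+01] 0.9967035575740977 [ 0.25745665 -0.45935574  0.43498746]
[256.2069289  185.22950133]
spacer (array([ 461.9, -247.8]), array([43.6, 45.2]), 15.2)
slot [252 176   8  20 160] [ 462.24107319 -249.12157635   19.        ] (array([ 462.3, -249.2]), array([ 6.5, 18.3]), 15.2)
rim (array([ 452.2, -210.9]), array([ 79.6, 154.9]), 14.8)
```

View pics/w5.png

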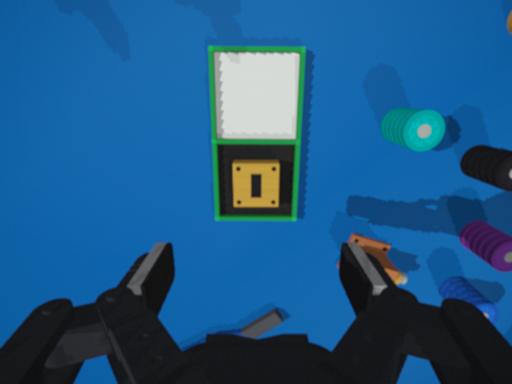

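The spacer lies centred and square in the dark pocket, pixel (256,184); the numbers agree within 1 mm. Now to the section.

Request:
jog_arm:
  deltas:
    - {"gripper":-1,"translation":[0.04,0.15,0],"dr":[0,0,-0.025]}
    - {"gripper":-1,"translation":[0.08,0.3,0],"dr":[0,0,-0.025]}
    - {"gripper":-1,"translation":[0.08,0.35,0],"dr":[0,0,-0.025]}
    - {"gripper":-1,"translation":[0.08,0.35,0],"dr":[0,0,-0.025]}
    - {"gripper":-1,"translation":[0.08,0.35,0],"dr":[0,0,-0.025]}
    - {"gripper":-1,"translation":[0.08,0.35,0],"dr":[0,0,-0.025]}
    - {"gripper":-1,"translation":[0.08,0.35,0],"dr":[0,0,-0.025]}
    - {"gripper":-1,"translation":[0.08,0.35,0],"dr":[0,0,-0.025]}
    - {"gripper":-1,"translation":[0.08,0.35,0],"dr":[0,0,-0.025]}
    - {"gripper":-1,"translation":[0.08,0.35,0],"dr":[0,0,-0.025]}
    - {"gripper":-1,"translation":[0.08,0.35,0],"dr":[0,0,-0.025]}
    - {"gripper":-1,"translation":[0.08,0.35,0],"dr":[0,0,-0.025]}

```text
clock: 11.02
eef_pos: [553.3, 147.9, 148.3]
tcp_rot: [3.14, 0.002, -0.208]
contact_force: [0.8, 0.5, 0.2]
opening: 0.997
```

Request:
jog_arm:
  deltas:
    - {"gripper":-1,"translation":[0.08,0.35,0],"dr":[0,0,-0.025]}
    - {"gripper":-1,"translation":[0.08,0.35,0],"dr":[0,0,-0.025]}
    - {"gripper":-1,"translation":[0.1,0.35,0],"dr":[0,0,-0.02]}
    - {"gripper":-1,"translation":[0.1,0.35,0],"dr":[0,0,0]}
    - {"gripper":-1,"translation":[0.1,0.2,0],"dr":[0,0,0]}
    - {"gripper":-1,"translation":[0,0,0],"dr":[0,0,0]}
    - {"gripper":-1,"translation":[0,0,0],"dr":[0,0,0]}
    - {"gripper":-1,"translation":[0,0,0],"dr":[0,0,0]}

```text
clock: 11.68
eef_pos: [599.0, 305.3, 148.2]
tcp_rot: [3.139, 0.002, -0.316]
contact_force: [-0.3, -0.7, 0.3]
opening: 1.0
```

```bash
python3 - <<'E'
from h import *
s=r.sense(); print(s["eef_pos"],np.degrees(s["tcp_rot"]),s["opening"])
im,c=shot("w6"); H,S,V=hsv(im); p=proj("",(600.5,307,40),c); print(p)
m,st,ce=blob(im,V<50,p,18); print("slot",st,ce,ray("",ce,40,c),rect(m,40,c))
m,st,ce=blob(im,(S<70)&(V>60),p,40); print("sec",st,rect(m,40,c))
E
```

```text
[599.03081185 305.33704265 148.1676067 ] [ 1.79859441e+02  1.19538048e-01 -1.81194512e+01] 0.999822487563183
[257.75995873 192.07826098]
slot [246 188  26  10 229] [258.75545852 192.81222707] [601.09162314 306.12406632  40.        ] (array([600.9, 306.3]), array([ 8., 21.]), 72.8)
sec [ 233  158   51   58 2493] (array([601.9, 310.8]), array([49.2, 41.6]), 73.6)
```

View pics/w6.png

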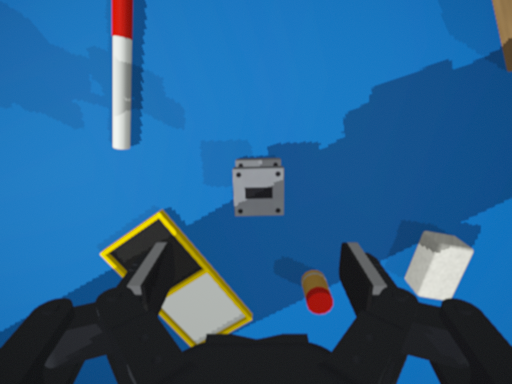

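The section stands at (258,193), slot along the jaw axis, as in the top view. Same two-way grip.

Request:
jog_arm:
  deltas:
    - {"gripper":-1,"translation":[0.02,0.008,-0.2],"dr":[0,0,0.005]}
    - {"gripper":-1,"translation":[0,0,-0.35],"dr":[0,0,0]}
    - {"gripper":-1,"translation":[0,0,-0.35],"dr":[0,0,0]}
    - {"gripper":-1,"translation":[0,0,-0.22],"dr":[0,0,0]}
    - {"gripper":-1,"translation":[0,0,0],"dr":[0,0,0]}
    - {"gripper":0,"translation":[0,0,0],"dr":[0,0,0]}
    - {"gripper":0.3,"translation":[0,0,0],"dr":[0,0,0]}
    - {"gripper":0.3,"translation":[0,0,0],"dr":[0,0,0]}
    - {"gripper":0.3,"translation":[0,0,0],"dr":[0,0,0]}
    - {"gripper":0.3,"translation":[0,0,0],"dr":[0,0,0]}
    - {"gripper":0.3,"translation":[0,0,0],"dr":[0,0,0]}
  squeeze: 25

```text
clock: 12.65
eef_pos: [603.4, 307.5, 40.0]
tcp_rot: [-3.14, -0.002, -0.309]
contact_force: [-0.6, -2.0, 6.2]
opening: 0.489
```

Request:
jog_arm:
  deltas:
    - {"gripper":-1,"translation":[0,0,0],"dr":[0,0,0]}
    - {"gripper":-1,"translation":[0,0,0],"dr":[0,0,0]}
    - {"gripper":-1,"translation":[0,0,0],"dr":[0,0,0]}
    - {"gripper":-1,"translation":[0,0,0.1],"dr":[0,0,0]}
    - {"gripper":-1,"translation":[0,0,0.25],"dr":[0,0,0]}
    - {"gripper":-1,"translation":[0,0,0.1],"dr":[0,0,0.077]}
    - {"gripper":-1,"translation":[0,0,0],"dr":[0,0,0.077]}
    - {"gripper":-1,"translation":[0,0,0],"dr":[0,0,0.077]}
    - {"gripper":-1,"translation":[0,0,0],"dr":[0,0,0.077]}
    - {"gripper":-1,"translation":[0,0,0],"dr":[0,0,0.077]}
    - {"gripper":-1,"translation":[0,0,0],"dr":[0,0,0.077]}
    - {"gripper":-1,"translation":[0,0,0],"dr":[0,0,0.077]}

```text
clock: 13.65
eef_pos: [602.3, 307.2, 83.5]
tcp_rot: [3.142, -0.0, 0.544]
contact_force: [0.9, 0.2, -0.7]
opening: 0.999
```

Request:
jog_arm:
  deltas:
    - {"gripper":-1,"translation":[0,0,0],"dr":[0,0,0.077]}
    - {"gripper":-1,"translation":[0,0,0],"dr":[0,0,0.077]}
    - {"gripper":-1,"translation":[0,0,0],"dr":[0,0,0.077]}
    - {"gripper":-1,"translation":[0,0,0],"dr":[0,0,0.077]}
    - {"gripper":-1,"translation":[0,0,0],"dr":[0,0,0.077]}
    - {"gripper":-1,"translation":[0,0,0],"dr":[0,0,0.076]}
    - {"gripper":-1,"translation":[0,0,0],"dr":[0,0,0]}
    - {"gripper":-1,"translation":[0,0,0],"dr":[0,0,0]}
    - {"gripper":-1,"translation":[0,0,0],"dr":[0,0,0]}

```text
clock: 14.4
eef_pos: [602.3, 307.2, 83.1]
tcp_rot: [3.141, -0.0, 1.258]
contact_force: [-0.2, -0.4, -0.1]
opening: 0.999
```

Request:
jog_arm:
  deltas:
    - {"gripper":-1,"translation":[0.01,-0.003,-0.15],"dr":[0,0,0.002]}
    - {"gripper":-1,"translation":[0,0,-0.2],"dr":[0,0,0]}
    - {"gripper":-1,"translation":[0,0,-0.1],"dr":[0,0,0]}
    - {"gripper":-1,"translation":[0,0,0],"dr":[0,0,0]}
    - {"gripper":0,"translation":[0,0,0],"dr":[0,0,0]}
    - {"gripper":0.3,"translation":[0,0,0],"dr":[0,0,0]}
    - {"gripper":0.3,"translation":[0,0,0],"dr":[0,0,0]}
    - {"gripper":0.3,"translation":[0,0,0],"dr":[0,0,0]}
    - {"gripper":0.3,"translation":[0,0,0],"dr":[0,0,0]}
    - {"gripper":0.3,"translation":[0,0,0],"dr":[0,0,0]}
    - {"gripper":0.3,"translation":[0,0,0],"dr":[0,0,0]}
  squeeze: 40

```text
clock: 15.32
eef_pos: [603.9, 307.2, 38.8]
tcp_rot: [3.14, -0.001, 1.265]
contact_force: [0.3, 0.2, 5.3]
opening: 0.484
```

Request:
jog_arm:
  deltas:
    - {"gripper":0.3,"translation":[0,0,0.1],"dr":[0,0,0]}
    - {"gripper":0.3,"translation":[0,0,0.2],"dr":[0,0,0]}
    - {"gripper":0.3,"translation":[0,0,0.3],"dr":[0,0,0]}
    - {"gripper":0.3,"translation":[0,0,0.2],"dr":[0,0,0]}
    - {"gripper":0.3,"translation":[0,0,0.1],"dr":[0,0,0]}
    - {"gripper":0.3,"translation":[0,0,0],"dr":[0,0,0]}
    - {"gripper":0.3,"translation":[0,0,0],"dr":[0,0,0]}

```text
clock: 15.9
eef_pos: [603.0, 306.8, 127.8]
tcp_rot: [3.141, -0.0, 1.265]
contact_force: [0.2, -0.1, -2.7]
opening: 0.481
```

```bash
python3 - <<'E'
from h import *
s=r.sense(); print(s["eef_pos"],np.degrees(s["tcp_rot"]),s["opening"],s["contact_force"])
im,c=shot("w7"); H,S,V=hsv(im); P=s["eef_pos"]+[0,0,1]; p=proj("",P,c)
m,st,ce=blob(im,V<45,p,16); a=ray("",ce,P[2],c); yw=s["tcp_rot"][2]; R=np.array([[np.cos(yw),np.sin(yw)],[np.sin(yw),-np.cos(yw)]])
print(p,st,ce,"offset tool xy",R.T@(a-P)[:2])
E
```

```text
[603.00416633 306.76129352 127.75173567] [ 1.79989149e+02 -1.00495066e-02  7.25013104e+01] 0.4810178443470161 [ 0.18790258 -0.08464129 -2.70515448]
[256.83185499 270.78714977] [247 254  20  33 564] [256.35106383 269.74113475] offset tool xy [-0.22952473 -0.57811665]
```

View pics/w7.png

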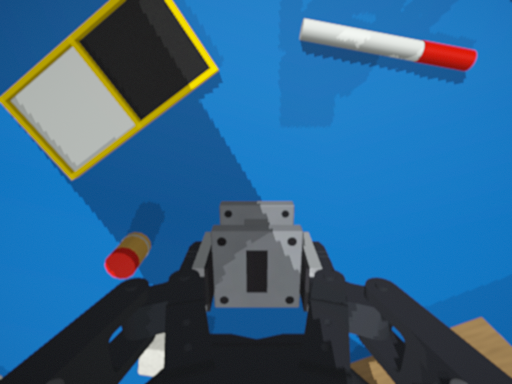

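The section is held level and centred, slot at (257,271). Carrying it to the spacer.

Request:
jog_arm:
  deltas:
    - {"gripper":0.3,"translation":[-0.04,-0.15,0],"dr":[0,0,-0.037]}
    - {"gripper":0.3,"translation":[-0.08,-0.3,0],"dr":[0,0,-0.04]}
    - {"gripper":0.3,"translation":[-0.09,-0.35,0],"dr":[0,0,-0.04]}
    - {"gripper":0.3,"translation":[-0.09,-0.35,0],"dr":[0,0,-0.04]}
    - {"gripper":0.3,"translation":[-0.09,-0.35,0],"dr":[0,0,-0.04]}
    - {"gripper":0.3,"translation":[-0.09,-0.35,0],"dr":[0,0,-0.04]}
    - {"gripper":0.3,"translation":[-0.09,-0.35,0],"dr":[0,0,-0.04]}
    - {"gripper":0.3,"translation":[-0.09,-0.35,0],"dr":[0,0,-0.04]}
    - {"gripper":0.3,"translation":[-0.09,-0.35,0],"dr":[0,0,-0.04]}
    - {"gripper":0.3,"translation":[-0.09,-0.35,0],"dr":[0,0,-0.04]}
    - {"gripper":0.3,"translation":[-0.09,-0.35,0],"dr":[0,0,-0.04]}
    - {"gripper":0.3,"translation":[-0.09,-0.35,0],"dr":[0,0,-0.04]}

```text
clock: 16.95
eef_pos: [499.4, -89.5, 126.3]
tcp_rot: [-3.14, 0.002, 0.513]
contact_force: [-0.1, 0.4, -0.6]
opening: 0.481
```

Request:
jog_arm:
  deltas:
    - {"gripper":0.3,"translation":[-0.09,-0.35,0],"dr":[0,0,-0.04]}
    - {"gripper":0.3,"translation":[-0.09,-0.35,0],"dr":[0,0,-0.04]}
    - {"gripper":0.3,"translation":[-0.09,-0.35,0],"dr":[0,0,-0.04]}
    - {"gripper":0.3,"translation":[-0.09,-0.35,0],"dr":[0,0,-0.04]}
    - {"gripper":0.3,"translation":[-0.05,-0.2,0],"dr":[0,0,0]}
    - {"gripper":0.3,"translation":[0,0,0],"dr":[0,0,0]}
    - {"gripper":0.3,"translation":[0,0,0],"dr":[0,0,0]}
    - {"gripper":0.3,"translation":[0,0,0],"dr":[0,0,0]}

```text
clock: 17.62
eef_pos: [459.4, -247.4, 126.6]
tcp_rot: [-3.14, 0.002, 0.264]
contact_force: [-0.7, -0.1, -0.9]
opening: 0.482
```

Request:
jog_arm:
  deltas:
    - {"gripper":0.3,"translation":[0.031,-0.016,-0.1],"dr":[0,0,0.001]}
    - {"gripper":0.3,"translation":[0,0,-0.25],"dr":[0,0,0]}
    - {"gripper":0.3,"translation":[0,0,-0.18],"dr":[0,0,0]}
    - {"gripper":0.3,"translation":[0,0,-0.08],"dr":[0,0,0]}
    - {"gripper":0.3,"translation":[0,0,-0.04],"dr":[0,0,0]}
    - {"gripper":0.3,"translation":[0,0,0],"dr":[0,0,0]}
    - {"gripper":0.3,"translation":[0,0,0],"dr":[0,0,0]}
    - {"gripper":0.3,"translation":[0,0,0],"dr":[0,0,0]}

```text
clock: 18.28
eef_pos: [464.0, -249.9, 63.5]
tcp_rot: [3.141, -0.001, 0.267]
contact_force: [0.1, -0.2, -1.3]
opening: 0.479
```

Request:
jog_arm:
  deltas:
    - {"gripper":0.3,"translation":[-0.014,0.009,-0.02],"dr":[0,0,0]}
    - {"gripper":0.3,"translation":[0,0,-0.015],"dr":[0,0,0]}
    - {"gripper":0.3,"translation":[0,0,-0.01],"dr":[0,0,0]}
    - {"gripper":0.3,"translation":[0,0,0],"dr":[0,0,0]}
    - {"gripper":0.3,"translation":[0,0,0],"dr":[0,0,0]}

```text
clock: 18.7
eef_pos: [461.9, -248.9, 58.3]
tcp_rot: [3.142, -0.0, 0.266]
contact_force: [-0.1, 0.2, -0.4]
opening: 0.485
```

Request:
jog_arm:
  deltas:
    - {"gripper":0.3,"translation":[0.006,-0.001,-0.004],"dr":[0,0,0]}
    - {"gripper":0.3,"translation":[0,0,-0.004],"dr":[0,0,0]}
    - {"gripper":0.3,"translation":[0,0,0],"dr":[0,0,0]}

```text
clock: 18.95
eef_pos: [462.6, -249.1, 57.8]
tcp_rot: [3.141, -0.0, 0.266]
contact_force: [-1.0, 0.4, 4.2]
opening: 0.48
```

Seated (+4 N, at the predicted height). Release straight and rise.

Request:
jog_arm:
  deltas:
    - {"gripper":0.0,"translation":[0,0,0],"dr":[0,0,0]}
    - {"gripper":-0.3,"translation":[0,0,0],"dr":[0,0,0]}
    - {"gripper":-0.6,"translation":[0,0,0],"dr":[0,0,0]}
    - {"gripper":-0.8,"translation":[0,0,0.1],"dr":[0,0,0]}
    - {"gripper":-1,"translation":[0,0,0.2],"dr":[0,0,0]}
    - {"gripper":-1,"translation":[0,0,0.3],"dr":[0,0,0]}
    - {"gripper":-1,"translation":[0,0,0.3],"dr":[0,0,0]}
    - {"gripper":-1,"translation":[0,0,0],"dr":[0,0,0]}
    - {"gripper":-1,"translation":[0,0,0],"dr":[0,0,0]}

```text
clock: 19.7
eef_pos: [463.7, -249.6, 149.8]
tcp_rot: [3.139, -0.003, 0.266]
contact_force: [-1.0, -0.2, 0.3]
opening: 1.002
```

```bash
python3 - <<'E'
from h import *
s=r.sense(); print(s["eef_pos"],np.degrees(s["tcp_rot"]))
im,c=shot("w8"); H,S,V=hsv(im); p=proj("",(462.5,-249,59),c); print(p)
m,st,ce=blob(im,V<45,p,20); print("slot",st,ray("",ce,59,c),rect(m,59,c))
m,st,ce=blob(im,(S<70)&(V>60),p,40); print("sec",st,rect(m,59,c))
cv2.imwrite("pics/w8c.png",cv2.resize(im[90:270,170:410],(720,540),interpolation=cv2.INTER_CUBIC))
E
```

```text
[ 463.66212921 -249.61785801  149.76324904] [179.82750518  -0.18006775  15.26058073]
[254.9750657  200.68361786]
slot [250 188  10  25 247] [ 462.02073414 -248.66642062   59.        ] (array([ 462. , -248.7]), array([ 7.1, 20. ]), 15.2)
sec [ 226  163   57   62 2979] (array([ 460.8, -244.2]), array([43.1, 50. ]), 15.2)
```

View pics/w8c.png

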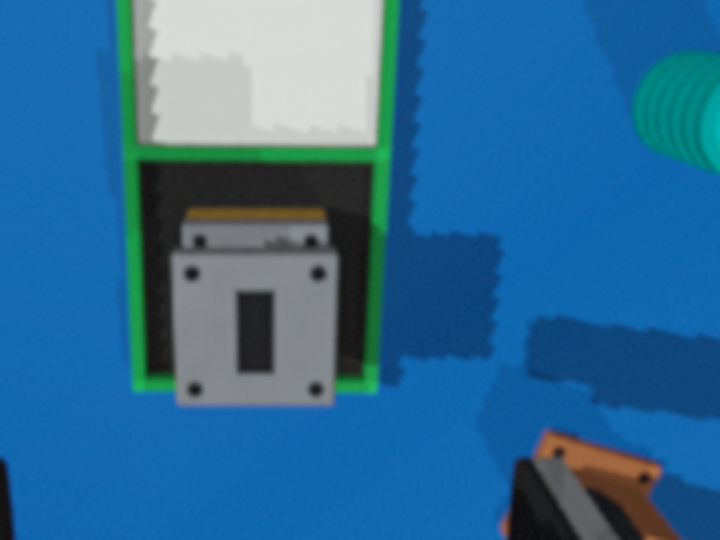

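The section sits squarely on the spacer, slots parallel, in the middle of the dark pocket; the two slot centres agree within 0.5 mm. Next the red load.

Request:
jog_arm:
  deltas:
    - {"gripper":-1,"translation":[0.06,0.15,0],"dr":[0,0,0]}
    - {"gripper":-1,"translation":[0.12,0.33,0],"dr":[0,0,0]}
    - {"gripper":-1,"translation":[0.12,0.33,0],"dr":[0,0,0]}
    - {"gripper":-1,"translation":[0.12,0.33,0],"dr":[0,0,0]}
    - {"gripper":-1,"translation":[0.12,0.33,0],"dr":[0,0,0]}
    - {"gripper":-1,"translation":[0.12,0.33,0],"dr":[0,0,0]}
    - {"gripper":-1,"translation":[0.12,0.33,0],"dr":[0,0,0]}
    - {"gripper":-1,"translation":[0.12,0.33,0],"dr":[0,0,0]}
    - {"gripper":-1,"translation":[0.12,0.33,0],"dr":[0,0,0]}
    - {"gripper":-1,"translation":[0.12,0.33,0],"dr":[0,0,0]}
    - {"gripper":-1,"translation":[0.12,0.33,0],"dr":[0,0,0]}
    - {"gripper":-1,"translation":[0.12,0.33,0],"dr":[0,0,0]}

```text
clock: 20.75
eef_pos: [599.9, 130.6, 145.9]
tcp_rot: [-3.141, 0.003, 0.266]
contact_force: [0.9, -0.6, -0.0]
opening: 1.001
```

Request:
jog_arm:
  deltas:
    - {"gripper":-1,"translation":[0.12,0.33,0],"dr":[0,0,0]}
    - {"gripper":-1,"translation":[0.08,0.19,0],"dr":[0,0,0]}
    - {"gripper":-1,"translation":[0,0,0],"dr":[0,0,0]}
    - {"gripper":-1,"translation":[0,0,0],"dr":[0,0,0]}
    - {"gripper":-1,"translation":[0,0,0],"dr":[0,0,0]}

```text
clock: 21.17
eef_pos: [619.3, 180.3, 146.1]
tcp_rot: [3.141, 0.003, 0.267]
contact_force: [-0.2, -0.7, -0.3]
opening: 1.004
```

```bash
python3 - <<'E'
from h import *
s=r.sense(); print(s["eef_pos"],np.degrees(s["tcp_rot"]))
im,c=shot("w9"); H,S,V=hsv(im); p=proj("",(621.5,180,38),c); print(p)
m=((H<6)|(H>172))&(S>150); m,st,ce=blob(im,m,p,45); print("red",st,ce); 
x,y,w,h,_=st
print("cap: front edge gives size at 38",rect(m,38,c), "centre",ray("",ce,37,c))
# yellow tray rim
g=((H>20)&(H<35)&(S>120)).astype(np.uint8); m2,st,_=blob(im,cv2.morphologyEx(g,cv2.MORPH_CLOSE,np.ones((5,5))),proj("",(485,222,10),c),160); print("yellow",st,rect(m2,10,c))
E
```

```text
[619.34743515 180.32300849 146.12283508] [1.79982278e+02 1.57688198e-01 1.52773883e+01]
[259.3158634  195.69542476]
red [246 180  29  29 681] [260.19530103 194.06754772]
cap: front edge gives size at 38 (array([621.7, 181.4]), array([23.6, 24.9]), 15.4) centre [621.92684959 181.25715871  37.        ]
yellow [  48    0  128  189 4089] (array([485.6, 220.3]), array([ 82.2, 152.7]), 16.7)
```

Request:
jog_arm:
  deltas:
    - {"gripper":-1,"translation":[0.024,0.003,-0.2],"dr":[0,0,0]}
    - {"gripper":-1,"translation":[0,0,-0.35],"dr":[0,0,0]}
    - {"gripper":-1,"translation":[0,0,-0.3],"dr":[0,0,0]}
    - {"gripper":-1,"translation":[0,0,-0.17],"dr":[0,0,0]}
    - {"gripper":-1,"translation":[0,0,0],"dr":[0,0,0]}
    - {"gripper":0,"translation":[0,0,0],"dr":[0,0,0]}
    - {"gripper":0.6,"translation":[0,0,0],"dr":[0,0,0]}
    - {"gripper":0.6,"translation":[0,0,0],"dr":[0,0,0]}
    - {"gripper":0.6,"translation":[0,0,0],"dr":[0,0,0]}
    - {"gripper":0.6,"translation":[0,0,0],"dr":[0,0,0]}
    - {"gripper":0.6,"translation":[0,0,0],"dr":[0,0,0]}
    - {"gripper":0.6,"translation":[0,0,0],"dr":[0,0,0]}
  squeeze: 35

```text
clock: 22.22
eef_pos: [623.6, 181.5, 46.9]
tcp_rot: [3.141, -0.002, 0.267]
contact_force: [-1.2, -0.5, 6.7]
opening: 0.286
```

Request:
jog_arm:
  deltas:
    - {"gripper":0.6,"translation":[0,0,0.1],"dr":[0,0,0]}
    - {"gripper":0.6,"translation":[0,0,0.2],"dr":[0,0,0]}
    - {"gripper":0.6,"translation":[0,0,0.3],"dr":[0,0,0]}
    - {"gripper":0.6,"translation":[0,0,0.2],"dr":[0,0,0]}
    - {"gripper":0.6,"translation":[0,0,0.1],"dr":[0,0,0]}
    - {"gripper":0.6,"translation":[0,0,0],"dr":[0,0,0]}

```text
clock: 22.72
eef_pos: [624.4, 181.8, 138.6]
tcp_rot: [-3.141, -0.005, 0.266]
contact_force: [1.2, 0.5, -1.7]
opening: 0.286
```

```bash
python3 - <<'E'
from h import *
s=r.sense(); print(s["eef_pos"],np.degrees(s["tcp_rot"]),s["opening"],s["contact_force"])
im,c=shot("w10"); H,S,V=hsv(im); p=proj("",s["eef_pos"]-[0,0,6],c); print(p)
m=((H<6)|(H>172))&(S>150); m,st,ce=blob(im,m,p,60); print("red",st,ce,rect(m,s["eef_pos"][2]-6,c))
E
```

```text
[624.38879573 181.8410956  138.63115358] [-179.99421206   -0.27650127   15.26703442] 0.2862305826786346 [ 1.22422382  0.49625645 -1.73240095]
[256.56823758 262.2674693 ]
red [ 232  231   50   50 1974] [256.40526849 255.94630193] (array([623.5, 185.2]), array([24.6, 27.7]), 15.1)
```

Request:
jog_arm:
  deltas:
    - {"gripper":0.6,"translation":[-0.08,-0.15,0],"dr":[0,0,0]}
    - {"gripper":0.6,"translation":[-0.16,-0.32,0],"dr":[0,0,0]}
    - {"gripper":0.6,"translation":[-0.16,-0.32,0],"dr":[0,0,0]}
    - {"gripper":0.6,"translation":[-0.16,-0.32,0],"dr":[0,0,0]}
    - {"gripper":0.6,"translation":[-0.16,-0.32,0],"dr":[0,0,0]}
    - {"gripper":0.6,"translation":[-0.16,-0.32,0],"dr":[0,0,0]}
    - {"gripper":0.6,"translation":[-0.16,-0.32,0],"dr":[0,0,0]}
    - {"gripper":0.6,"translation":[-0.16,-0.32,0],"dr":[0,0,0]}
    - {"gripper":0.6,"translation":[-0.16,-0.32,0],"dr":[0,0,0]}
    - {"gripper":0.6,"translation":[-0.16,-0.32,0],"dr":[0,0,0]}
    - {"gripper":0.6,"translation":[-0.16,-0.32,0],"dr":[0,0,0]}
    - {"gripper":0.6,"translation":[-0.13,-0.23,0],"dr":[0,0,0]}

```text
clock: 23.77
eef_pos: [439.6, -178.2, 134.1]
tcp_rot: [-3.14, 0.002, 0.266]
contact_force: [0.2, -0.0, -1.9]
opening: 0.287
```

Request:
jog_arm:
  deltas:
    - {"gripper":0.6,"translation":[0,0,-0.1],"dr":[0,0,0]}
    - {"gripper":0.6,"translation":[0,0,-0.2],"dr":[0,0,0]}
    - {"gripper":0.6,"translation":[0,0,-0.1],"dr":[0,0,0]}
    - {"gripper":0.6,"translation":[0,0,0],"dr":[0,0,0]}
    - {"gripper":0.6,"translation":[0,0,0],"dr":[0,0,0]}
    - {"gripper":0.6,"translation":[0,0,0],"dr":[0,0,0]}

```text
clock: 24.27
eef_pos: [442.1, -176.2, 95.4]
tcp_rot: [-3.141, 0.0, 0.267]
contact_force: [0.4, 0.0, -0.5]
opening: 0.286
```

Request:
jog_arm:
  deltas:
    - {"gripper":0.6,"translation":[0.008,-0.004,-0.15],"dr":[0,0,0]}
    - {"gripper":0.6,"translation":[0,0,-0.15],"dr":[0,0,0]}
    - {"gripper":0.6,"translation":[0,0,-0.07],"dr":[0,0,0]}
    - {"gripper":0.6,"translation":[0,0,-0.04],"dr":[0,0,0]}
    - {"gripper":0.6,"translation":[0,0,-0.015],"dr":[0,0,0]}
    - {"gripper":0.6,"translation":[0,0,0],"dr":[0,0,0]}
    - {"gripper":0.6,"translation":[0,0,0],"dr":[0,0,0]}

```text
clock: 24.85
eef_pos: [443.1, -177.1, 53.5]
tcp_rot: [3.141, -0.001, 0.267]
contact_force: [0.0, 0.9, -0.9]
opening: 0.283
```

Request:
jog_arm:
  deltas:
    - {"gripper":0.6,"translation":[0.004,0.004,-0.012],"dr":[0,0,0]}
    - {"gripper":0.6,"translation":[0,0,-0.01],"dr":[0,0,0]}
    - {"gripper":0.6,"translation":[0,0,-0.006],"dr":[0,0,0]}
    - {"gripper":0.6,"translation":[0,0,0],"dr":[0,0,0]}

```text
clock: 25.18
eef_pos: [443.5, -176.8, 50.9]
tcp_rot: [3.141, -0.001, 0.266]
contact_force: [-1.5, 1.1, 8.4]
opening: 0.284
```

Request:
jog_arm:
  deltas:
    - {"gripper":0.4,"translation":[0,0,0],"dr":[0,0,0]}
    - {"gripper":0.2,"translation":[0,0,0],"dr":[0,0,0]}
    - {"gripper":0,"translation":[0,0,0],"dr":[0,0,0]}
    - {"gripper":-0.4,"translation":[0,0,0.06],"dr":[0,0,0]}
    - {"gripper":-0.8,"translation":[0,0,0.2],"dr":[0,0,0]}
    - {"gripper":-1,"translation":[0,0,0.3],"dr":[0,0,0]}
    - {"gripper":-1,"translation":[0,0,0.4],"dr":[0,0,0]}
    - {"gripper":-1,"translation":[0,0,0.1],"dr":[0,0,0]}
    - {"gripper":-1,"translation":[0,0,0],"dr":[0,0,0]}
    - {"gripper":-1,"translation":[0,0,0],"dr":[0,0,0]}

```text
clock: 26.02
eef_pos: [443.4, -176.8, 156.7]
tcp_rot: [3.14, -0.001, 0.266]
contact_force: [-1.0, -0.1, -0.7]
opening: 1.0
```

```bash
python3 - <<'E'
from h import *
s=r.sense(); print(s["eef_pos"],np.degrees(s["tcp_rot"]))
im,c=shot("w11"); H,S,V=hsv(im); p=proj("",(443.2,-175.3,42),c); print(p)
m=((H<6)|(H>172))&(S>150); m,st,ce=blob(im,m,p,45); print("red",st,ce,rect(m,42,c))
cv2.imwrite("pics/w11c.png",im[0:384,80:480])
# adapter from the top camera again
it=r.grab_frame("top"); ct=r.calibration("top"); cv2.imwrite("pics/top1.png",it)
H,S,V=hsv(it); m,st,ce=blob(it,((H<6)|(H>172))&(S>150),proj("",(443.2,-175.3,42),ct),12); print("red top",st,ray("",ce,40,ct))
E
```

```text
[ 443.36310749 -176.78502651  156.74465055] [ 1.79936049e+02 -8.10227087e-02  1.52629501e+01]
[256.65938709 190.42760387]
red [243 177  27  29 615] [256.05528455 190.75284553] (array([ 442.8, -176.1]), array([22.5, 25.4]), 15.3)
red top [318 256   2   6  10] [ 444.1759908  -166.41312302   40.        ]
```

View pics/w11c.png

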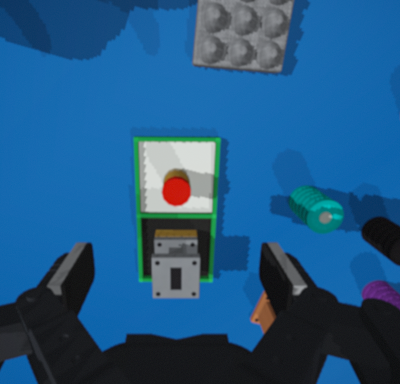

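The red load stands in the middle of the white pocket, (177,185) in the crop, within about 1 mm. Green kit done; next the adapter.

Request:
jog_arm:
  deltas:
    - {"gripper":-1,"translation":[0.1,-0.08,0],"dr":[0,0,0.066]}
    - {"gripper":-1,"translation":[0.13,-0.1,0],"dr":[0,0,0.066]}
    - {"gripper":-1,"translation":[0.13,-0.1,0],"dr":[0,0,0.066]}
    - {"gripper":-1,"translation":[0.13,-0.1,0],"dr":[0,0,0.066]}
    - {"gripper":-1,"translation":[0.13,-0.1,0],"dr":[0,0,0.066]}
    - {"gripper":-1,"translation":[0.13,-0.1,0],"dr":[0,0,0.066]}
    - {"gripper":-1,"translation":[0.13,-0.1,0],"dr":[0,0,0.066]}
    - {"gripper":-1,"translation":[0.13,-0.1,0],"dr":[0,0,0.066]}
    - {"gripper":-1,"translation":[0.13,-0.1,0],"dr":[0,0,0.066]}
    - {"gripper":-1,"translation":[0.13,-0.1,0],"dr":[0,0,0.066]}
    - {"gripper":-1,"translation":[0.13,-0.1,0],"dr":[0,0,0.066]}
    - {"gripper":-1,"translation":[0.1,-0.11,0],"dr":[0,0,0.066]}

```text
clock: 27.12
eef_pos: [593.1, -295.6, 153.7]
tcp_rot: [-3.139, -0.001, 1.516]
contact_force: [-0.5, 0.8, -0.6]
opening: 1.0
```

Request:
jog_arm:
  deltas:
    - {"gripper":-1,"translation":[0,0,0],"dr":[0,0,0]}
    - {"gripper":-1,"translation":[0,0,0],"dr":[0,0,0]}
    - {"gripper":-1,"translation":[0,0,0],"dr":[0,0,0]}

```text
clock: 27.37
eef_pos: [591.9, -294.9, 154.5]
tcp_rot: [-3.139, -0.001, 1.508]
contact_force: [0.1, 0.1, 0.1]
opening: 0.998
```

```bash
python3 - <<'E'
from h import *
s=r.sense(); print(s["eef_pos"],np.degrees(s["tcp_rot"]))
im,c=shot("w12"); H,S,V=hsv(im); p=proj("",(594,-296,20),c); print(p)
m,st,ce=blob(im,((H<14)|(H>172))&(S>90),p,60); print("all",st,rect(m,42,c))
v=V[m>0]; print(np.percentile(v,[5,25,50,75,95]))
cv2.imwrite("pics/w12c.png",cv2.resize(im[90:290,140:380],(720,600),interpolation=cv2.INTER_CUBIC))
E
```

```text
[ 591.85293562 -294.90756097  154.52679975] [-1.79837513e+02 -7.33801093e-02  8.63772106e+01]
[255.45069361 188.24452109]
all [ 231  163   43   53 1977] (array([ 587.9, -298.7]), array([35.2, 46.6]), 85.6)
[140.8 164.  183.  186.  188. ]
```

View pics/w12c.png

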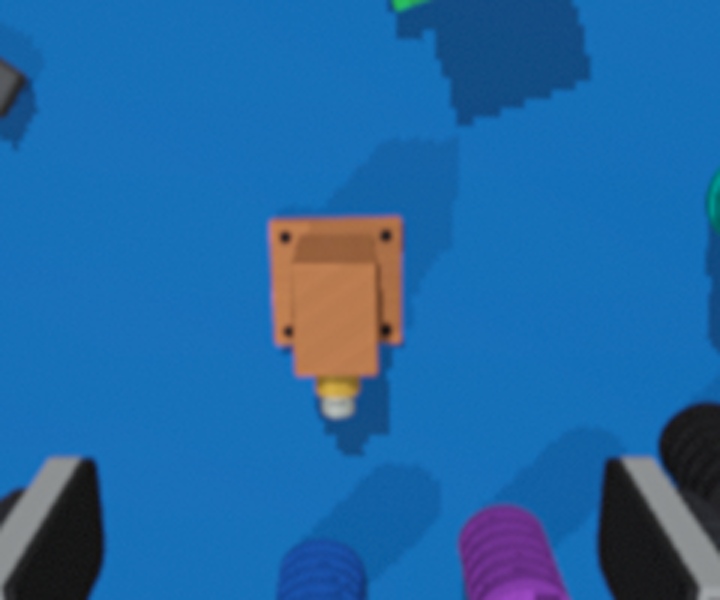

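The adapter is in view with block top at crop (337,320), flange corners (270,217)–(404,346), and connector pointing down in the picture (+x). It lines up with the jaws, and the blue and purple decoys stay clear.

```bash
python3 - <<'E'
from h import *
c=r.calibration("wrist"); f=lambda u,v,z: ray("",(u/3+140,v/3+90),z,c)
T=[f(*q,42) for q in((293,263),(381,263),(294,377),(380,377))]; F=[f(*q,6) for q in((270,217),(402,217),(276,346),(404,346))]
print(np.mean(T,0),np.mean(F,0),[np.linalg.norm(T[0]-T[i]) for i in(1,2)],[np.linalg.norm(F[0]-F[i]) for i in(1,2)])
s=r.sense(); print(s["eef_pos"])
E
```

```text
[ 595.02197085 -298.67091778   42.        ] [ 594.6465544 -298.7757447    6.       ] [np.float64(24.651121796743023), np.float64(34.62668621258366)] [np.float64(41.99717626125097), np.float64(43.97596866956939)]
[ 591.92447284 -294.84898937  154.93688588]
```

Request:
jog_arm:
  deltas:
    - {"gripper":-1,"translation":[0.029,-0.03,-0.2],"dr":[0,0,0]}
    - {"gripper":-1,"translation":[0,0,-0.35],"dr":[0,0,0]}
    - {"gripper":-1,"translation":[0,0,-0.35],"dr":[0,0,0]}
    - {"gripper":-1,"translation":[0,0,-0.2],"dr":[0,0,0]}
    - {"gripper":-1,"translation":[0,0,0],"dr":[0,0,0]}
    - {"gripper":0,"translation":[0,0,0],"dr":[0,0,0]}
    - {"gripper":0.6,"translation":[0,0,0],"dr":[0,0,0]}
    - {"gripper":0.6,"translation":[0,0,0],"dr":[0,0,0]}
    - {"gripper":0.6,"translation":[0,0,0],"dr":[0,0,0]}
    - {"gripper":0.6,"translation":[0,0,0],"dr":[0,0,0]}
    - {"gripper":0.6,"translation":[0,0,0],"dr":[0,0,0]}
    - {"gripper":0.6,"translation":[0,0,0],"dr":[0,0,0]}
  squeeze: 40

```text
clock: 28.42
eef_pos: [596.8, -299.0, 47.8]
tcp_rot: [3.14, 0.001, 1.51]
contact_force: [-1.2, 0.3, 5.8]
opening: 0.271
```

Request:
jog_arm:
  deltas:
    - {"gripper":0.6,"translation":[0,0,0],"dr":[0,0,0]}
    - {"gripper":0.6,"translation":[0,0,0.1],"dr":[0,0,0]}
    - {"gripper":0.6,"translation":[0,0,0.2],"dr":[0,0,0]}
    - {"gripper":0.6,"translation":[0,0,0.3],"dr":[0,0,0]}
    - {"gripper":0.6,"translation":[0,0,0.2],"dr":[0,0,0]}
    - {"gripper":0.6,"translation":[0,0,0.1],"dr":[0,0,0]}
    - {"gripper":0.6,"translation":[0,0,0],"dr":[0,0,0]}
    - {"gripper":0.6,"translation":[0,0,0],"dr":[0,0,0]}

```text
clock: 29.08
eef_pos: [595.9, -298.6, 136.4]
tcp_rot: [3.141, 0.0, 1.51]
contact_force: [-0.3, 0.0, -2.4]
opening: 0.274
```

```bash
python3 - <<'E'
from h import *
s=r.sense(); print(s["eef_pos"],np.degrees(s["tcp_rot"]),s["opening"],s["contact_force"])
im,c=shot("w13"); H,S,V=hsv(im); P=s["eef_pos"]-[0,0,4]; p=proj("",P,c); print(p)
m,st,ce=blob(im,((H<14)|(H>172))&(S>90),p,80); print("all",st)
cv2.imwrite("pics/w13c.png",cv2.resize(im[170:350,136:376],(720,540),interpolation=cv2.INTER_CUBIC))
E
```

```text
[ 595.88564799 -298.64691649  136.35143671] [1.79969734e+02 1.40669710e-02 8.65367576e+01] 0.27444245165235737 [-0.28900942  0.00404085 -2.39361535]
[256.71085587 264.90076618]
all [ 222  194   69   94 5215]
```

View pics/w13c.png

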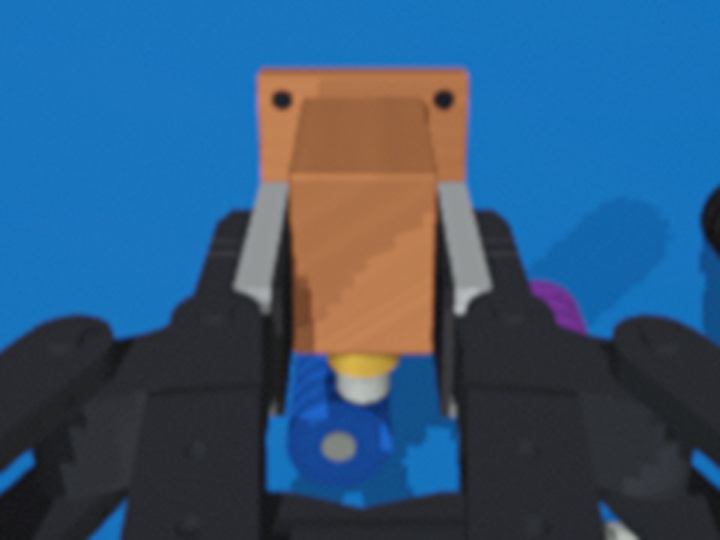

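The adapter is held level, flange below the jaws and the centre about 2 mm towards −x of the TCP. Carrying it to the yellow dark pocket.

Request:
jog_arm:
  deltas:
    - {"gripper":0.6,"translation":[-0.04,0.15,0],"dr":[0,0,0.014]}
    - {"gripper":0.6,"translation":[-0.07,0.35,0],"dr":[0,0,0.014]}
    - {"gripper":0.6,"translation":[-0.07,0.35,0],"dr":[0,0,0.014]}
    - {"gripper":0.6,"translation":[-0.07,0.35,0],"dr":[0,0,0.014]}
    - {"gripper":0.6,"translation":[-0.07,0.35,0],"dr":[0,0,0.014]}
    - {"gripper":0.6,"translation":[-0.07,0.35,0],"dr":[0,0,0.014]}
    - {"gripper":0.6,"translation":[-0.07,0.35,0],"dr":[0,0,0.014]}
    - {"gripper":0.6,"translation":[-0.07,0.35,0],"dr":[0,0,0.014]}
    - {"gripper":0.6,"translation":[-0.07,0.35,0],"dr":[0,0,0.014]}
    - {"gripper":0.6,"translation":[-0.07,0.35,0],"dr":[0,0,0.014]}
    - {"gripper":0.6,"translation":[-0.07,0.35,0],"dr":[0,0,0.014]}
    - {"gripper":0.6,"translation":[-0.07,0.35,0],"dr":[0,0,0.014]}

```text
clock: 30.13
eef_pos: [512.7, 103.2, 134.8]
tcp_rot: [-3.139, -0.0, 1.776]
contact_force: [-0.2, 0.4, -2.0]
opening: 0.271
```

Request:
jog_arm:
  deltas:
    - {"gripper":0.6,"translation":[-0.07,0.35,0],"dr":[0,0,0.014]}
    - {"gripper":0.6,"translation":[-0.07,0.35,0],"dr":[0,0,0.014]}
    - {"gripper":0.6,"translation":[-0.07,0.35,0],"dr":[0,0,0.014]}
    - {"gripper":0.6,"translation":[-0.07,0.35,0],"dr":[0,0,0.014]}
    - {"gripper":0.6,"translation":[-0.08,0.18,0],"dr":[0,0,0]}
    - {"gripper":0.6,"translation":[0,0,-0.1],"dr":[0,0,0]}
    - {"gripper":0.6,"translation":[0,0,-0.15],"dr":[0,0,0]}
    - {"gripper":0.6,"translation":[0,0,-0.1],"dr":[0,0,0]}
    - {"gripper":0.6,"translation":[0,0,0],"dr":[0,0,0]}
    - {"gripper":0.6,"translation":[0,0,0],"dr":[0,0,0]}
    - {"gripper":0.6,"translation":[0,0,0],"dr":[0,0,0]}

```text
clock: 31.05
eef_pos: [479.0, 258.8, 101.1]
tcp_rot: [-3.141, 0.0, 1.862]
contact_force: [-0.9, -0.7, -0.7]
opening: 0.273
```

```bash
python3 - <<'E'
from h import *
s=r.sense(); print(s["eef_pos"],np.degrees(s["tcp_rot"]),s["opening"],s["clock"])
im,c=shot("w14"); H,S,V=hsv(im)
g=((H>20)&(H<35)&(S>120)).astype(np.uint8); m2,st,_=blob(im,cv2.morphologyEx(g,cv2.MORPH_CLOSE,np.ones((5,5))),proj("",(485,222,10),c),250); print("yellow",st,rect(m2,10,c))
E
```

```text
[479.0260136  258.8266679  101.05271174] [-1.79969317e+02  7.39042289e-03  1.06661151e+02] 0.2727548163156867 31.05
yellow [ 100  144  213  100 4146] (array([484.9, 221.7]), array([ 81.4, 156.3]), 16.7)
```

The yellow rim measures 81 x 156 mm at (485,222), confirming the target.

Request:
jog_arm:
  deltas:
    - {"gripper":0.6,"translation":[-0.032,0,-0.15],"dr":[0,0,0]}
    - {"gripper":0.6,"translation":[0,0,-0.18],"dr":[0,0,0]}
    - {"gripper":0.6,"translation":[0,0,-0.09],"dr":[0,0,0]}
    - {"gripper":0.6,"translation":[0,0,-0.04],"dr":[0,0,0]}
    - {"gripper":0.6,"translation":[0,0,-0.01],"dr":[0,0,0]}
    - {"gripper":0.6,"translation":[0,0,0],"dr":[0,0,0]}
    - {"gripper":0.6,"translation":[0,0,0],"dr":[0,0,0]}

```text
clock: 31.68
eef_pos: [476.3, 259.5, 54.8]
tcp_rot: [3.141, -0.0, 1.862]
contact_force: [-0.2, -0.5, -0.9]
opening: 0.272
```

Request:
jog_arm:
  deltas:
    - {"gripper":0.6,"translation":[-0.002,-0.006,-0.014],"dr":[0,0,0]}
    - {"gripper":0.6,"translation":[0,0,-0.01],"dr":[0,0,0]}
    - {"gripper":0.6,"translation":[0,0,-0.007],"dr":[0,0,0]}
    - {"gripper":0.6,"translation":[0,0,0],"dr":[0,0,0]}

```text
clock: 32.02
eef_pos: [475.8, 258.8, 51.7]
tcp_rot: [3.141, -0.0, 1.862]
contact_force: [-2.4, -0.2, 6.1]
opening: 0.272
```

Request:
jog_arm:
  deltas:
    - {"gripper":0.3,"translation":[0,0,0],"dr":[0,0,0]}
    - {"gripper":0.1,"translation":[0,0,0],"dr":[0,0,0]}
    - {"gripper":-0.1,"translation":[0,0,0],"dr":[0,0,0]}
    - {"gripper":-0.3,"translation":[0,0,0.06],"dr":[0,0,0]}
    - {"gripper":-0.8,"translation":[0,0,0.2],"dr":[0,0,0]}
    - {"gripper":-1,"translation":[0,0,0.3],"dr":[0,0,0]}
    - {"gripper":-1,"translation":[0,0,0.4],"dr":[0,0,0]}
    - {"gripper":-1,"translation":[0,0,0.1],"dr":[0,0,0]}
    - {"gripper":-1,"translation":[0,0,0],"dr":[0,0,0]}
    - {"gripper":-1,"translation":[0,0,0],"dr":[0,0,0]}

```text
clock: 32.85
eef_pos: [475.9, 258.9, 157.8]
tcp_rot: [3.14, -0.0, 1.862]
contact_force: [-0.7, 0.0, -1.1]
opening: 1.004
```

```bash
python3 - <<'E'
from h import *
s=r.sense(); print(s["eef_pos"],np.degrees(s["tcp_rot"]),s["opening"])
im,c=shot("w15"); it=r.grab_frame("top"); ct=r.calibration("top"); cv2.imwrite("pics/top2.png",it)
p=proj("",(474,258,46),c); print(p)
a=cv2.resize(im[60:260,126:386],(520,400)); q=proj("",(657,-171,22),ct).astype(int); print(q)
b=cv2.resize(it[q[1]-40:q[1]+40,q[0]-28:q[0]+24],(260,400),interpolation=cv2.INTER_CUBIC); cv2.imwrite("pics/w15c.png",np.hstack([a,b]))
H,S,V=hsv(it)
for n,m in(("purple",(H>130)&(H<165)&(S>80)),("turq",(H>78)&(H<97)&(S>100)),("black",(V<50))):
    m,st,ce=blob(it,m,q,60 if n!="black" else 12); print(n,st,ray("",ce,25,ct),rect(m,40,ct))
E
```

```text
[475.87243621 258.90177091 157.76387918] [ 1.79896395e+02 -2.00490260e-02  1.06705802e+02] 1.0038194128059426
[256.21245975 191.17618552]
[318 169]
purple [342 146  16  16 168] [ 698.14861786 -245.57525024   25.        ] (array([ 695.2, -242.7]), array([30.5, 40.3]), 44.5)
turq [309 196  16  15 164] [ 574.96716751 -163.55828605   25.        ] (array([ 572.8, -161.8]), array([31.5, 37.2]), 45.3)
black [314 161  14  14 118] [ 660.46040863 -173.65016637   25.        ] (array([ 658.3, -171.7]), array([27. , 36.3]), 45.8)
```

View pics/w15c.png

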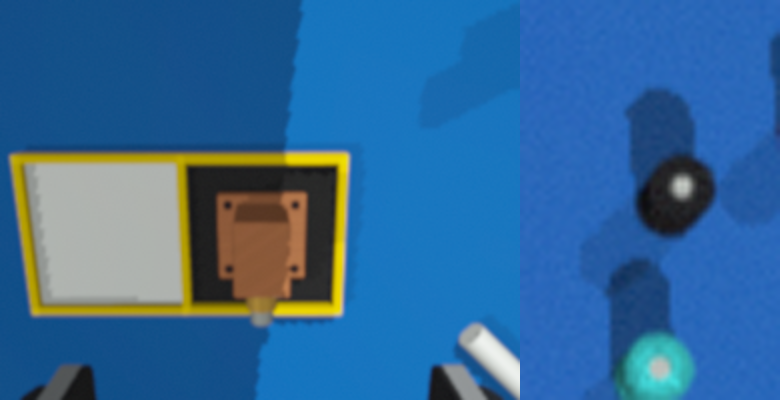

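The adapter stands square and centred in the dark pocket, at (262,235) in the left half. In the right half are the attenuator at (677,195) and the turquoise decoy at (655,370). Attenuator at about (659,−172) mm, purple at (697,−244), turquoise at (574,−163), so jaws at 31° clear both.

Request:
jog_arm:
  deltas:
    - {"gripper":-1,"translation":[0.07,-0.15,0],"dr":[0,0,-0.06]}
    - {"gripper":-1,"translation":[0.13,-0.32,0],"dr":[0,0,-0.06]}
    - {"gripper":-1,"translation":[0.13,-0.32,0],"dr":[0,0,-0.06]}
    - {"gripper":-1,"translation":[0.13,-0.32,0],"dr":[0,0,-0.06]}
    - {"gripper":-1,"translation":[0.13,-0.32,0],"dr":[0,0,-0.06]}
    - {"gripper":-1,"translation":[0.13,-0.32,0],"dr":[0,0,-0.06]}
    - {"gripper":-1,"translation":[0.13,-0.32,0],"dr":[0,0,-0.06]}
    - {"gripper":-1,"translation":[0.13,-0.32,0],"dr":[0,0,-0.06]}
    - {"gripper":-1,"translation":[0.13,-0.32,0],"dr":[0,0,-0.06]}
    - {"gripper":-1,"translation":[0.13,-0.32,0],"dr":[0,0,-0.06]}
    - {"gripper":-1,"translation":[0.13,-0.32,0],"dr":[0,0,-0.06]}
    - {"gripper":-1,"translation":[0.13,-0.32,0],"dr":[0,0,-0.06]}

```text
clock: 33.95
eef_pos: [624.9, -109.8, 154.9]
tcp_rot: [-3.139, 0.002, 0.727]
contact_force: [0.5, -0.5, 0.6]
opening: 1.006
```

Request:
jog_arm:
  deltas:
    - {"gripper":-1,"translation":[0.13,-0.32,0],"dr":[0,0,-0.06]}
    - {"gripper":-1,"translation":[0.13,-0.25,0],"dr":[0,0,-0.06]}
    - {"gripper":-1,"translation":[0.07,-0.07,0],"dr":[0,0,0]}
    - {"gripper":-0.5,"translation":[0,0,0],"dr":[0,0,0]}
    - {"gripper":-0.5,"translation":[0,0,0],"dr":[0,0,0]}
    - {"gripper":-0.5,"translation":[0,0,0],"dr":[0,0,0]}

```text
clock: 34.45
eef_pos: [657.4, -170.8, 155.9]
tcp_rot: [-3.14, 0.002, 0.545]
contact_force: [0.4, 1.1, 0.3]
opening: 0.749
```

```bash
python3 - <<'E'
from h import *
s=r.sense(); print(s["eef_pos"],np.degrees(s["tcp_rot"]),s["opening"])
im,c=shot("w16"); H,S,V=hsv(im); p=proj("",(659,-172,44),c); print(p)
m,st,ce=blob(im,(S<60)&(V>90),p,25); print("dot",st,ce,ray("",ce,44,c))
m,st,ce=blob(im,V<60,p,45); print("black",st,ce,rect(m,44,c))
cv2.imwrite("pics/w16c.png",cv2.resize(im[90:290,126:386],(780,600),interpolation=cv2.INTER_CUBIC))
E
```

```text
[ 657.44770258 -170.8129636   155.90472818] [-1.79880937e+02  8.91079271e-02  3.12199262e+01] 0.7489255502990589
[257.65341581 195.59347222]
dot [252 195  14  13 138] [258.2826087  201.03623188] [ 662.0373612 -175.9514324   44.       ]
black [ 242  172   34   45 1099] [258.45404914 193.53321201] (array([ 659.1, -170.8]), array([28.5, 39.7]), 31.3)
```

View pics/w16c.png

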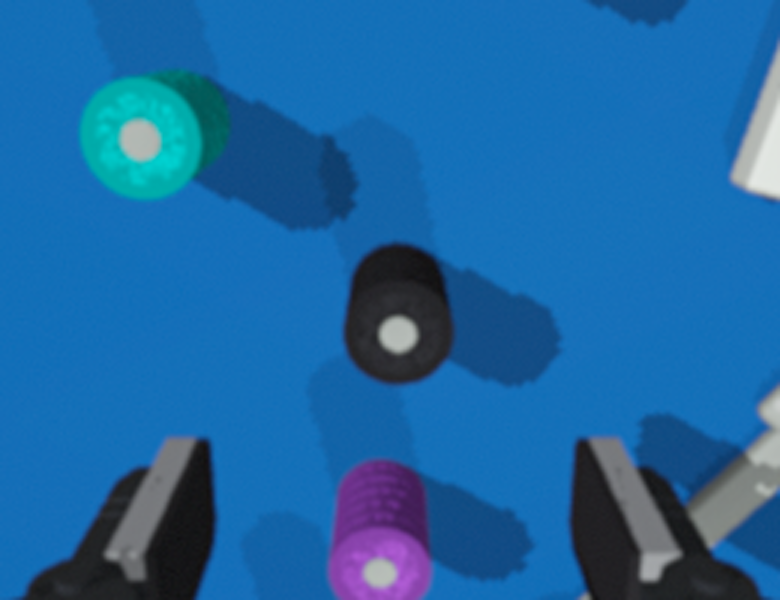

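The attenuator sits clear at crop (399,320), with purple at (380,560) and turquoise at (140,135). That was my 16th view. A numeric cross-check of the dot in both cameras before gripping:

```bash
python3 - <<'E'
from h import *
it=cv2.imread("pics/top2.png"); ct=r.calibration("top"); H,S,V=hsv(it); q=proj("",(661,-175,44),ct)
m,st,ce=blob(it,(S<90)&(V>90),q,7); print(st,ce,ray("",ce,44,ct))
E
```

```text
[320 164   5   5  20] [321.9  165.95] [ 661.79555046 -175.02551026   44.        ]
```

Request:
jog_arm:
  deltas:
    - {"gripper":-0.5,"translation":[0.045,-0.046,-0.2],"dr":[0,0,0]}
    - {"gripper":-0.5,"translation":[0,0,-0.35],"dr":[0,0,0]}
    - {"gripper":-0.5,"translation":[0,0,-0.35],"dr":[0,0,0]}
    - {"gripper":-0.5,"translation":[0,0,-0.18],"dr":[0,0,0]}
    - {"gripper":-0.5,"translation":[0,0,0],"dr":[0,0,0]}
    - {"gripper":0,"translation":[0,0,0],"dr":[0,0,0]}
    - {"gripper":0.5,"translation":[0,0,0],"dr":[0,0,0]}
    - {"gripper":0.5,"translation":[0,0,0],"dr":[0,0,0]}
    - {"gripper":0.5,"translation":[0,0,0],"dr":[0,0,0]}
    - {"gripper":0.5,"translation":[0,0,0],"dr":[0,0,0]}
    - {"gripper":0.5,"translation":[0,0,0],"dr":[0,0,0]}
    - {"gripper":0.5,"translation":[0,0,0],"dr":[0,0,0]}
  squeeze: 40

```text
clock: 35.5
eef_pos: [664.5, -177.0, 51.4]
tcp_rot: [3.139, -0.003, 0.543]
contact_force: [-0.3, 2.1, 7.3]
opening: 0.358
```

Request:
jog_arm:
  deltas:
    - {"gripper":0.5,"translation":[0,0,0],"dr":[0,0,0]}
    - {"gripper":0.5,"translation":[0,0,0.1],"dr":[0,0,0]}
    - {"gripper":0.5,"translation":[0,0,0.2],"dr":[0,0,0]}
    - {"gripper":0.5,"translation":[0,0,0.3],"dr":[0,0,0]}
    - {"gripper":0.5,"translation":[0,0,0.2],"dr":[0,0,0]}
    - {"gripper":0.5,"translation":[0,0,0.1],"dr":[0,0,0]}
    - {"gripper":0.5,"translation":[0,0,0],"dr":[0,0,0]}
    - {"gripper":0.5,"translation":[0,0,0],"dr":[0,0,0]}

```text
clock: 36.17
eef_pos: [663.0, -176.9, 139.4]
tcp_rot: [3.141, -0.001, 0.543]
contact_force: [-0.7, 0.0, -2.1]
opening: 0.357
```

```bash
python3 - <<'E'
from h import *
s=r.sense(); print(s["eef_pos"],np.degrees(s["tcp_rot"]),s["opening"],s["contact_force"])
im,c=shot("w17"); H,S,V=hsv(im); P=s["eef_pos"]-[0,0,4]; p=proj("",P,c); print(p)
m,st,ce=blob(im,(S<60)&(V>90),p,20); a=ray("",ce,P[2],c); yw=s["tcp_rot"][2]; R=np.array([[np.cos(yw),np.sin(yw)],[np.sin(yw),-np.cos(yw)]])
print("dot",st,ce,a,"tool off",R.T@(a-P)[:2])
E
```

```text
[ 663.02807792 -176.8871745   139.3692192 ] [ 1.79967253e+02 -2.88815703e-02  3.11012324e+01] 0.35680946587193885 [-0.68166115  0.02874766 -2.1496892 ]
[256.74661857 264.57383052]
dot [247 249  21  19 321] [256.69158879 258.02803738] [ 661.09566446 -173.74177905  135.3692192 ] tool off [-0.02988106 -3.69145519]
```

Request:
jog_arm:
  deltas:
    - {"gripper":0.5,"translation":[-0.07,0.15,0],"dr":[0,0,-0.016]}
    - {"gripper":0.5,"translation":[-0.15,0.32,0],"dr":[0,0,-0.016]}
    - {"gripper":0.5,"translation":[-0.15,0.32,0],"dr":[0,0,-0.016]}
    - {"gripper":0.5,"translation":[-0.15,0.32,0],"dr":[0,0,-0.016]}
    - {"gripper":0.5,"translation":[-0.15,0.32,0],"dr":[0,0,-0.016]}
    - {"gripper":0.5,"translation":[-0.15,0.32,0],"dr":[0,0,-0.016]}
    - {"gripper":0.5,"translation":[-0.15,0.32,0],"dr":[0,0,-0.016]}
    - {"gripper":0.5,"translation":[-0.15,0.32,0],"dr":[0,0,-0.016]}
    - {"gripper":0.5,"translation":[-0.15,0.32,0],"dr":[0,0,-0.016]}
    - {"gripper":0.5,"translation":[-0.15,0.32,0],"dr":[0,0,-0.016]}
    - {"gripper":0.5,"translation":[-0.15,0.32,0],"dr":[0,0,0]}
    - {"gripper":0.5,"translation":[-0.1,0.25,0],"dr":[0,0,0]}

```text
clock: 37.22
eef_pos: [493.4, 184.6, 137.4]
tcp_rot: [-3.141, 0.003, 0.292]
contact_force: [0.0, 0.5, -0.9]
opening: 0.358
```

Request:
jog_arm:
  deltas:
    - {"gripper":0.5,"translation":[0,0,-0.1],"dr":[0,0,0]}
    - {"gripper":0.5,"translation":[0,0,-0.15],"dr":[0,0,0]}
    - {"gripper":0.5,"translation":[0,0,-0.1],"dr":[0,0,0]}
    - {"gripper":0.5,"translation":[0,0,0],"dr":[0,0,0]}
    - {"gripper":0.5,"translation":[0,0,0],"dr":[0,0,0]}
    - {"gripper":0.5,"translation":[0,0,0],"dr":[0,0,0]}

```text
clock: 37.72
eef_pos: [496.2, 182.6, 103.9]
tcp_rot: [3.142, 0.001, 0.291]
contact_force: [1.6, -0.7, -1.0]
opening: 0.356
```

Request:
jog_arm:
  deltas:
    - {"gripper":0.5,"translation":[-0.008,0.008,-0.15],"dr":[0,0,0]}
    - {"gripper":0.5,"translation":[0,0,-0.18],"dr":[0,0,0]}
    - {"gripper":0.5,"translation":[0,0,-0.09],"dr":[0,0,0]}
    - {"gripper":0.5,"translation":[0,0,-0.04],"dr":[0,0,0]}
    - {"gripper":0.5,"translation":[0,0,0],"dr":[0,0,0]}
    - {"gripper":0.5,"translation":[0,0,0],"dr":[0,0,0]}

```text
clock: 38.22
eef_pos: [495.7, 183.9, 58.5]
tcp_rot: [-3.142, -0.0, 0.291]
contact_force: [-0.4, 0.5, -1.7]
opening: 0.356
```

Request:
jog_arm:
  deltas:
    - {"gripper":0.5,"translation":[0.005,-0.002,-0.014],"dr":[0,0,0]}
    - {"gripper":0.5,"translation":[0,0,-0.01],"dr":[0,0,0]}
    - {"gripper":0.5,"translation":[0,0,-0.007],"dr":[0,0,0]}
    - {"gripper":0.5,"translation":[0,0,0],"dr":[0,0,0]}

```text
clock: 38.55
eef_pos: [496.2, 183.9, 55.4]
tcp_rot: [-3.142, -0.001, 0.291]
contact_force: [0.4, -0.1, 1.4]
opening: 0.359
```

Request:
jog_arm:
  deltas:
    - {"gripper":0.5,"translation":[0,0,-0.004],"dr":[0,0,0]}
    - {"gripper":0.3,"translation":[0,0,0],"dr":[0,0,0]}
    - {"gripper":0.1,"translation":[0,0,0],"dr":[0,0,0]}
    - {"gripper":-0.2,"translation":[0,0,0],"dr":[0,0,0]}
    - {"gripper":-0.4,"translation":[0,0,0.06],"dr":[0,0,0]}
    - {"gripper":-0.8,"translation":[0,0,0.2],"dr":[0,0,0]}
    - {"gripper":-1,"translation":[0,0,0.3],"dr":[0,0,0]}
    - {"gripper":-1,"translation":[0,0,0.4],"dr":[0,0,0]}
    - {"gripper":-1,"translation":[0,0,0.1],"dr":[0,0,0]}
    - {"gripper":-1,"translation":[0,0,0],"dr":[0,0,0]}
    - {"gripper":-1,"translation":[0,0,0],"dr":[0,0,0]}

```text
clock: 39.47
eef_pos: [496.1, 183.9, 161.2]
tcp_rot: [-3.141, -0.002, 0.292]
contact_force: [-0.1, 0.2, 0.9]
opening: 1.003
```

```bash
python3 - <<'E'
from h import *
s=r.sense(); print(s["eef_pos"],np.degrees(s["tcp_rot"]),s["opening"])
im,c=shot("w18"); H,S,V=hsv(im); p=proj("",(495.8,185.3,48),c)
m,st,ce=blob(im,V<60,p,30); print("black",st)
x,y,w,h=st[:4]; d=((S<60)&(V>90)); k=np.zeros_like(V,np.uint8); k[y+4:y+h-4,x+4:x+w-4]=1
m,st,ce=blob(im,d&(k>0),p,14); print("dot",st,ce,p,ray("",ce,48,c),"target 495.8,185.3")
E
```

```text
[496.05098111 183.8526088  161.1984435 ] [-1.79993306e+02 -1.00400295e-01  1.67024058e+01] 1.002996758959352
black [ 239  163   35   44 1083]
dot [250 185  13  12 125] [256.024 190.544] [256.56766284 191.15693414] [495.19655139 185.69521891  48.        ] target 495.8,185.3
```

Request:
jog_arm:
  deltas:
    - {"gripper":-1,"translation":[0,0.1,0.15],"dr":[0,0,0]}
    - {"gripper":-1,"translation":[0,0.3,0.2],"dr":[0,0,0]}
    - {"gripper":-1,"translation":[0,0.3,0.2],"dr":[0,0,0]}
    - {"gripper":-1,"translation":[-0.1,0.3,0.1],"dr":[0,0,0]}
    - {"gripper":-1,"translation":[-0.2,0.3,0.1],"dr":[0,0,0]}
    - {"gripper":-1,"translation":[-0.2,0.3,0],"dr":[0,0,0]}
    - {"gripper":-1,"translation":[-0.2,0.3,0],"dr":[0,0,0]}
    - {"gripper":-1,"translation":[-0.2,0.3,0],"dr":[0,0,0]}
    - {"gripper":-1,"translation":[-0.2,0.3,0],"dr":[0,0,0]}
    - {"gripper":-1,"translation":[-0.2,0.3,0],"dr":[0,0,0]}
    - {"gripper":-1,"translation":[0,0,0],"dr":[0,0,0]}
    - {"gripper":-1,"translation":[0,0,0],"dr":[0,0,0]}

```text
clock: 40.52
eef_pos: [364.1, 464.4, 233.4]
tcp_rot: [3.14, 0.003, 0.295]
contact_force: [-0.4, -0.5, -0.0]
opening: 1.003
```

```bash
python3 - <<'E'
from h import *
s=r.sense(); print(s["eef_pos"],s["clock"])
it=r.grab_frame("top"); cv2.imwrite("pics/top3.png",it); ct=r.calibration("top"); H,S,V=hsv(it)
def f(n,m,P,rad,z):
    try: m,st,ce=blob(it,m,proj("",P,ct),rad); print(n,st[4],ray("",ce,z,ct)[:2].round(1),"want",P[:2])
    except ValueError: print(n,"not seen")
f("dot att",(S<60)&(V>60)&(V<175),(495.8,185.3,48),5,48)
f("att black",V<60,(495.8,185.3,26),14,30)
f("red",((H<6)|(H>172))&(S>150),(443.2,-175.3,42),12,40)
f("sec slot",V<60,(462.3,-249,59),5,59)
f("adapter",((H<14)|(H>172))&(S>90),(474,258,30),22,25)
f("spare",(S<90)&(V>90),(638.3,-57.1,36),10,36)
f("turq",(H>78)&(H<97)&(S>100),(574.9,-163.5,25),18,25); f("purple",(H>130)&(H<165)&(S>80),(698.1,-245.6,25),18,25)
E
```

```text
[364.08055685 464.44532546 233.42134205] 40.5167
dot att 20 [494.6 186.3] want (495.8, 185.3)
att black 140 [494.6 185.3] want (495.8, 185.3)
red 84 [ 443.7 -175.9] want (443.2, -175.3)
sec slot 25 [ 462.3 -248.4] want (462.3, -249)
adapter 361 [472.  253.4] want (474, 258)
spare 126 [637.5 -56.9] want (638.3, -57.1)
turq 163 [ 574.9 -163.5] want (574.9, -163.5)
purple 167 [ 698.1 -245.6] want (698.1, -245.6)
```

```bash
python3 -c "
from rig import r
print(r.sign_off(), r.sense()['clock'])"
```

```text
the job is handed in; nothing more can be done
the job is handed in; nothing more can be done
```

Both kits are made up in the order asked and handed in at about 40.6 s of the 141 s allowed, with the gripper clear of everything.

**Green tray**
- The spacer lies flat in the dark pocket. The section stands on it with slots parallel: both slots measured 15.2°, centres within about 0.5 mm of each other.
- The red load stands in the white pocket. The two cameras put it 0.8 mm and 0.9 mm from the middle.

**Yellow tray**
- The adapter stands square on its flange in the dark pocket, centred by eye in the wrist picture.
- The attenuator stands upright in the white pocket, about 1 mm from the middle (0.7 mm wrist camera, 1.6 mm top camera).

**Left alone:** the spare load, turquoise and purple pieces read within 1 mm of their starting places. I did not re-measure the blue one, but I never went near it.

**Checks that disagreed**
- The last top-camera reading of the adapter was 5 mm off target. I put that down to its side faces being in the colour patch, since the reading at its starting place was off the same way, towards the camera.
- The first spacer grip went too low and pushed up with 8 N, so I regripped higher before lifting it.

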